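# Put the spoons away in the cutlery box

## Robot

A 6-joint arm with a two-finger parallel gripper is mounted at the origin on a cart in front of the work surface, level with it; the furniture and walls round the work are solid. World frame = base frame: x ahead of the robot, y to its left, z up, the work surface at z = 0. Lengths are in mm, angles in degrees, forces in N, time in s.
With the tool pointing down it reaches from about 350 to 875 mm from the base axis. Payload 4.2 kg.
Tool frame: the origin (TCP) lies on the front face of the gripper's body, between the roots of the fingers; the fingertips stand 70 mm ahead of it and the grasp point (between the pads) lies 51 mm ahead of it; z points along the fingers, y is the line along which they close (so a half turn about z gives the same grasp; the last joint's range is limited). The gripper opens to 87 mm and grips with 3 to 60 N. Pads are 19 mm wide; open, the fingers measure 117 mm over their backs; the gripper's body (75 mm by 190 mm) begins 51 mm behind the grasp point.
Start: joints at [91.192, 22.042, 0.453, 0, -68.411, -14.817], TCP at [147.197, 607.398, 292.25] pointing down, gripper open.
Joint ranges: [-179.83, 179.83], [-69.29, 118.12], [-61.27, 80.66], [-181.25, 117.63], [-171.15, -9.14], [-177.46, 177.46]. Speed limits (degrees/s): [159.86, 159.86, 180, 180, 180, 180].

## Interface

Orientations are given as [roll, pitch, yaw] about the fixed x, y, z axes, in that order (R = Rz(yaw) Ry(pitch) Rx(roll)).
In Python, from bench import read_state, grab_frame, calibration, job_done, recognise, regions_of gives the robot as it stands. The module is installed in compiled form; this text tells all that it offers.
- The arm moves only by the tool jog_arm, never from a script. Its argument "moves" is a list of rows, each an object with "rotation": the turn, a rotation vector about the tool's x, y, z scaled (see below), a list of three; "slide": the shift along the tool's x, y, z scaled (see below), a list of three; "hand": the closure, from -1 (fully open) to 1 (shut). A call has 1 to 5 rows; each row shifts and turns the commanded pose from where the row before left it, along the tool's axes as they then stand; what a row does not reach is not made up. The controller multiplies each number of a shift by 0.6 m and each number of a turn by 45 degrees. A row lasts 1/10 s, in which the tool goes at most 50 mm and 8.59 degrees, less where a joint would pass 70% of its speed; a pose out of reach is approached as far as the arm can. A call with a number of a shift or a turn outside -1 to 1 is refused whole. A call with a gripper value outside its range is refused whole. The fingers move at their own pace and stop on an object; "newtons" is the grip in N (left out, the last holds). Time passes only in rows, so rows that do not move let the fingers close. It gives the time, the measured TCP pose, the force, the opening and the grip force at its end, in the units of the state.
- read_state(): the state, without advancing time (a new reading comes with each control period).
- grab_frame(name): name is "scene" or "side" or "wrist"; returns the picture (400x640x3 uint8, red, green, blue); there is no depth.
- calibration(name): a dict with "fx", "fy", "cx", "cy" (pixels), "dist" ([k1, k2, p1, p2, k3] as OpenCV has them; the pictures are not rectified), "rvec" (rotation vector, rad) and "tvec" (3), from world to camera coordinates, as OpenCV has them; the wrist camera has in their place "T_tool_cam" (4x4, takes a point from camera to tool coordinates, whose origin is the TCP and whose axes are the flange's). Camera axes: x right, y down, z forward; pixel columns grow to the right and rows downward; lengths in mm; the calibration is good to about 2 mm. A picture is of the moment at which its call begins: read the wrist's pose just before it. calibration takes no time and is no camera call.
- job_done(): hands the job in; it is judged then, once.
Trained networks look in the newest picture that a camera, given by its name, has taken for a name from the list of things; names that differ only in an ending like _2 or _b are one class to them, and where a whole thing is asked for, a point or a joint stands for the part that bears it (a point fixed in the world has none). Each returns a list of dicts, best first, with "p" (0 to 1); they miss things now and then, are a little off and sometimes report something else, mostly with a low value. They report only what shows in the picture. A call takes as long as a camera call. They do not tell look-alikes from the thing itself.
- recognise(camera, label): "bbox" ([left, top, width, height] in pixels, round what is visible of it).
- regions_of(camera, label): "region" (400x640 bool, what is visible of it) and "bbox" ([left, top, width, height] in pixels, round what is visible of it).
The state is a dict: "time": time; "joint_positions": joint angles; "qd": joint speeds; "effort": joint torques, N m; "ee_pos": TCP position; "eef_rot": TCP orientation; "force": force on the tool from outside, world axes, zero at the start; "torque": the same for the moment, N m; "width": finger opening in mm; "finger_force": force on a finger pad.
Only numpy, scipy, OpenCV 4.12 (cv2) and the standard library are available. Lean on these libraries where they do the work, as an engineer would, in place of code of your own. Each camera call takes 0.05 s, during which the arm holds its last target. There are 200 camera calls.

## Task

Open the clear lid of the white cutlery box until it stands upright, and lay the two table spoons that lie beside it (not the long serving spoon) flat into the two empty nests, bowls in the wide pockets at the hinge end like the spoon that is already in there; lay them in, do not drop them. Then lower the lid until it is fully shut, without slamming it.

Things in the scene. Friction and masses are not known exactly. Their poses are not given: they have to be found in the camera images.
- cutlery_box: white box, fixed; 196 mm along its x (away from the robot), 164 along y, walls 25 high, 4 thick. Origin: centre of the underside. On a floor 4 mm up, three nests along x: bowl pockets 46 mm wide from x = +22 to +94, finger recess across the box x = -36 to +22, grooves 24 wide for the handle ends x = -94 to -36; ribs 15 mm high over the table. Lid hinged on the far side.
- nest_left (a point): middle of the left nest (seen from the robot), on its floor; axes as the box. A spoon already lies in it, bowl to +x.
- nest_middle (a point): middle of the middle nest, on its floor; axes as the box; empty. A spoon lying right has its origin here, within about 6 mm lengthwise and 4 mm sideways, and its x along the box's x.
- nest_right (a point): middle of the right nest, on its floor; axes as the box; empty; otherwise as the middle one.
- lid (a joint): hinge of the clear lid (196 x 164 x 5 mm, white rim), rad: 0 shut, 1.57 upright, stop at 1.62. Its near edge swings up and away from the robot. A stiff hinge: the lid stays where it is left. It may start slightly ajar.
- lid_hinge (a point): middle of the hinge line, 26 mm above the table, 102 mm beyond the box's origin; the line runs along the box's y.
- lid_handle (a point): middle of the lid's pull: a round steel bar, 8 mm thick, some 70 mm long along the box's y, part of a loop that stands out from the near edge of the lid, with 36 mm clear between bar and box. 240 mm from the hinge line, 32 mm above the table with the lid shut. Axes turn with the lid.
- spoon_laid: the table spoon that lies in the left nest and stays there: as the others.
- spoon_a_loose: first loose steel table spoon, 176 mm long, 65 g. Origin: middle of its length, at the level it rests on; x along the spoon to the bowl's end (+88 mm), z up. Bowl 60 mm long, 37 wide, rim 10 mm up. The arched handle, 11 mm wide, has its underside 12 and its top 17 mm up from x = -24 to +8 mm (near the balance point: take it there); its end is 14 mm wide.
- spoon_a_loose_bowl_end (a point): end of its bowl, 9 mm up.
- spoon_b_loose: second loose table spoon, the same as the first.
- spoon_b_loose_bowl_end (a point): end of its bowl, 9 mm up.
There are look-alikes about, which are no part of the job. What is shaped like the spoon_b_loose but purple is not meant.

How it is judged (in metres and radians):
On the way, in this order (a step that is already met when the one before it is completed fails the run):
1. the lid is opened until it stands (more than 1.2 rad) (value of joint lid above 1.2 rad), for 0.2 s.
2. one loose spoon lies in an empty nest, bowl at the hinge end, and is let go (((((x of spoon_a_loose in the frame of nest_middle between -0.014 and 0.014 m and y of spoon_a_loose in the frame of nest_middle between -0.01 and 0.01 m and z of spoon_a_loose in the frame of nest_middle between -0.006 and 0.005 m and x of spoon_a_loose_bowl_end in the frame of nest_middle above 0.06 m and angle between the x axis of spoon_a_loose and the x axis of cutlery_box, either way round below 0.13 rad and angle between spoon_a_loose's own z axis and vertical below 0.12 rad) or (x of spoon_a_loose in the frame of nest_right between -0.014 and 0.014 m and y of spoon_a_loose in the frame of nest_right between -0.01 and 0.01 m and z of spoon_a_loose in the frame of nest_right between -0.006 and 0.005 m and x of spoon_a_loose_bowl_end in the frame of nest_right above 0.06 m and angle between the x axis of spoon_a_loose and the x axis of cutlery_box, either way round below 0.13 rad and angle between spoon_a_loose's own z axis and vertical below 0.12 rad)) and contact force between the fingers and spoon_a_loose below 0.05 N) or (((x of spoon_b_loose in the frame of nest_middle between -0.014 and 0.014 m and y of spoon_b_loose in the frame of nest_middle between -0.01 and 0.01 m and z of spoon_b_loose in the frame of nest_middle between -0.006 and 0.005 m and x of spoon_b_loose_bowl_end in the frame of nest_middle above 0.06 m and angle between the x axis of spoon_b_loose and the x axis of cutlery_box, either way round below 0.13 rad and angle between spoon_b_loose's own z axis and vertical below 0.12 rad) or (x of spoon_b_loose in the frame of nest_right between -0.014 and 0.014 m and y of spoon_b_loose in the frame of nest_right between -0.01 and 0.01 m and z of spoon_b_loose in the frame of nest_right between -0.006 and 0.005 m and x of spoon_b_loose_bowl_end in the frame of nest_right above 0.06 m and angle between the x axis of spoon_b_loose and the x axis of cutlery_box, either way round below 0.13 rad and angle between spoon_b_loose's own z axis and vertical below 0.12 rad)) and contact force between the fingers and spoon_b_loose below 0.05 N))), for 0.2 s.
3. both loose spoons lie so, each in its own nest, and are let go (((x of spoon_a_loose in the frame of nest_middle between -0.014 and 0.014 m and y of spoon_a_loose in the frame of nest_middle between -0.01 and 0.01 m and z of spoon_a_loose in the frame of nest_middle between -0.006 and 0.005 m and x of spoon_a_loose_bowl_end in the frame of nest_middle above 0.06 m and angle between the x axis of spoon_a_loose and the x axis of cutlery_box, either way round below 0.13 rad and angle between spoon_a_loose's own z axis and vertical below 0.12 rad) or (x of spoon_a_loose in the frame of nest_right between -0.014 and 0.014 m and y of spoon_a_loose in the frame of nest_right between -0.01 and 0.01 m and z of spoon_a_loose in the frame of nest_right between -0.006 and 0.005 m and x of spoon_a_loose_bowl_end in the frame of nest_right above 0.06 m and angle between the x axis of spoon_a_loose and the x axis of cutlery_box, either way round below 0.13 rad and angle between spoon_a_loose's own z axis and vertical below 0.12 rad)) and ((x of spoon_b_loose in the frame of nest_middle between -0.014 and 0.014 m and y of spoon_b_loose in the frame of nest_middle between -0.01 and 0.01 m and z of spoon_b_loose in the frame of nest_middle between -0.006 and 0.005 m and x of spoon_b_loose_bowl_end in the frame of nest_middle above 0.06 m and angle between the x axis of spoon_b_loose and the x axis of cutlery_box, either way round below 0.13 rad and angle between spoon_b_loose's own z axis and vertical below 0.12 rad) or (x of spoon_b_loose in the frame of nest_right between -0.014 and 0.014 m and y of spoon_b_loose in the frame of nest_right between -0.01 and 0.01 m and z of spoon_b_loose in the frame of nest_right between -0.006 and 0.005 m and x of spoon_b_loose_bowl_end in the frame of nest_right above 0.06 m and angle between the x axis of spoon_b_loose and the x axis of cutlery_box, either way round below 0.13 rad and angle between spoon_b_loose's own z axis and vertical below 0.12 rad)) and contact force between the fingers and spoon_a_loose below 0.05 N and contact force between the fingers and spoon_b_loose below 0.05 N), for 0.2 s.
At the end, for the whole second after the job is handed in: Lid shut (0.04 rad). One loose spoon in the middle nest, one in the right, the third still in the left: origin within 14 mm along, 10 mm across, 5 mm in height of the nest's middle, bowl at the hinge end, within 0.13 rad of the box's direction and 0.12 rad of level; at rest, let go (all of step 3 and value of joint lid below 0.04 rad and x of spoon_laid in the frame of nest_left between -0.014 and 0.014 m and y of spoon_laid in the frame of nest_left between -0.01 and 0.01 m and z of spoon_laid in the frame of nest_left between -0.006 and 0.005 m and x of spoon_laid_bowl_end in the frame of nest_left above 0.06 m and angle between the x axis of spoon_laid and the x axis of cutlery_box, either way round below 0.13 rad and angle between spoon_laid's own z axis and vertical below 0.12 rad and linear speed of each of spoon_a_loose, spoon_b_loose, spoon_laid below 0.03 m/s); the robot touches nothing.
It fails at once if a spoon is dropped: it moves faster than 0.7 m/s while the fingers do not touch it ((linear speed of spoon_a_loose above 0.7 m/s and contact force between the fingers and spoon_a_loose below 0.01 N) or (linear speed of spoon_b_loose above 0.7 m/s and contact force between the fingers and spoon_b_loose below 0.01 N)).
It fails at once if the lid is slammed: it closes faster than 2.5 rad/s over its last 0.3 rad (value of joint lid below 0.3 rad and velocity of joint lid below -2.5 rad/s).
It also fails if it takes over 72 s, if anything falls off the work surface, if the arm or the gripper's body presses on something with over 40 N, if the wrist force passes 120 N, or if a joint passes its speed limit or range.

## Working session

There is one attempt and no reset: what is moved stays moved. The work goes in short steps, Python scripts to look and compute and a tool call to move; the robot and the scene stay as the last step left them, time stands still between calls to the robot, and variables do not carry over. Pictures are saved under pics/ and viewed, at most 10 in all, crops included, and the job is handed in when it is done.

Besides the shell and the picture viewer there is one more tool, called after "Emit:" as name(argument=value, ...) on one line, values as JSON. jog_arm: Moves the arm, as the interface text tells. Its arguments: {"type":"object","properties":{"moves":{"type":"array"},"newtons":{"type":"number"}},"required":["moves"]}

```bash
mkdir -p pics
cat > h.py <<'E'
import numpy as np, cv2
from bench import *
from scipy.spatial.transform import Rotation as R
def cam(n):
    c=calibration(n); K=np.array([[c['fx'],0,c['cx']],[0,c['fy'],c['cy']],[0,0,1]]); d=np.array(c['dist'],float)
    if 'rvec' in c:
        Rm=cv2.Rodrigues(np.array(c['rvec'],float))[0]; t=np.array(c['tvec'],float).ravel()
    else:
        s=read_state(); T=np.eye(4); T[:3,:3]=R.from_euler('xyz',s['eef_rot'],degrees=True).as_matrix(); T[:3,3]=s['ee_pos']
        W=np.linalg.inv(T@np.array(c['T_tool_cam'])); Rm=W[:3,:3]; t=W[:3,3]
    return K,d,Rm,t
def proj(C,P):
    K,d,Rm,t=C; return cv2.projectPoints(np.array(P,float).reshape(-1,1,3),cv2.Rodrigues(Rm)[0],t,K,d)[0].reshape(-1,2)
def unproj(C,px,z):
    K,d,Rm,t=C; u=cv2.undistortPoints(np.array(px,float).reshape(-1,1,2),K,d).reshape(-1,2)
    r=np.c_[u,np.ones(len(u))]@Rm; c=-Rm.T@t; return c+r*((z-c[2])/r[:,2])[:,None]
def save(n,im,crop=None,s=1):
    if crop: im=im[crop[1]:crop[3],crop[0]:crop[2]]
    cv2.imwrite('pics/'+n+'.png',cv2.resize(im[:,:,::-1],None,fx=s,fy=s,interpolation=cv2.INTER_CUBIC))
E
python3 - <<'E'
from h import *
s=read_state(); print({k:np.round(v,2) for k,v in s.items()})
A=[]
for n in ['scene','side','wrist']:
    im=grab_frame(n); A.append(im)
    for l in ['cutlery_box','spoon_a_loose','lid_handle']:
        for r in recognise(n,l): print(n,l,np.round(r['bbox']),round(r['p'],2))
    K,d,Rm,t=cam(n); print(n,K[0,0],-Rm.T@t, Rm[2])
save('scene',A[0],s=1.25); save('side',A[1],s=1.25);save('wrist',A[2],s=1.25)
E
```

```text
{'time': np.float64(0.0), 'joint_positions': array([ 9.119e+01,  2.209e+01,  3.800e-01, -3.000e-02, -6.841e+01,
       -1.482e+01]), 'qd': array([ 0.03,  0.13,  0.  , -0.02, -0.02, -0.07]), 'effort': array([-0.000e+00, -3.907e+01,  1.874e+01,  4.220e+00,  1.000e-02,
       -0.000e+00]), 'ee_pos': array([147.13, 606.97, 291.15]), 'eef_rot': array([ 1.7988e+02, -1.0000e-02, -1.3640e+01]), 'force': array([-0.23,  0.5 , -0.11]), 'torque': array([ 0.04, -0.05,  0.02]), 'finger_force': np.float64(0.0), 'width': np.float64(87.18)}
scene cutlery_box [311. 194.  63.  50.] 0.92
scene spoon_a_loose [421. 248.   9.  37.] 0.75
scene lid_handle [316. 197.  57.  39.] 0.96
scene 506.9177205386888 [-701.33108445 -560.73697163 1534.21772063] [ 0.60791502  0.35589359 -0.70977396]
side cutlery_box [289. 178.  73.  33.] 0.72
side spoon_a_loose [325. 163.   8.   9.] 0.45
side lid_handle [295. 179.  65.  17.] 0.7
side 473.5265053098434 [ 437.87059343 1658.20156444  677.49320487] [ 0.06976911 -0.91905452 -0.387906  ]
wrist 317.0362572138705 [217.01624379 590.59612041 385.35118936] [-0.26030465  0.06266876 -0.96349059]
```

View pics/scene.png

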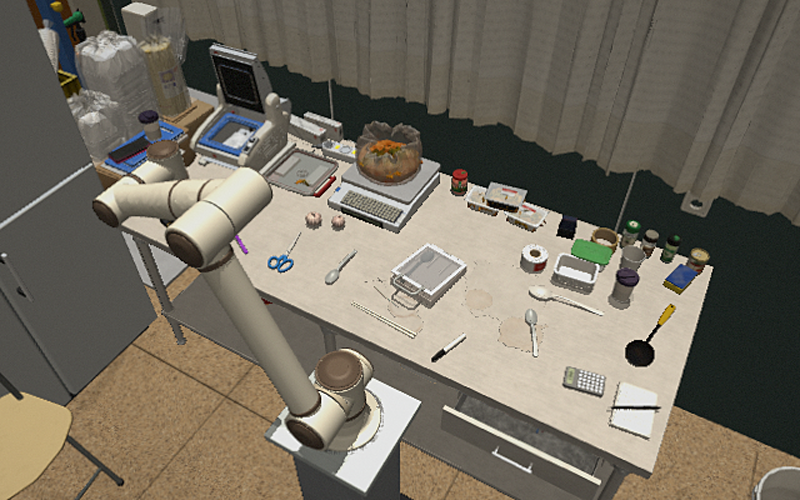

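View pics/side.png

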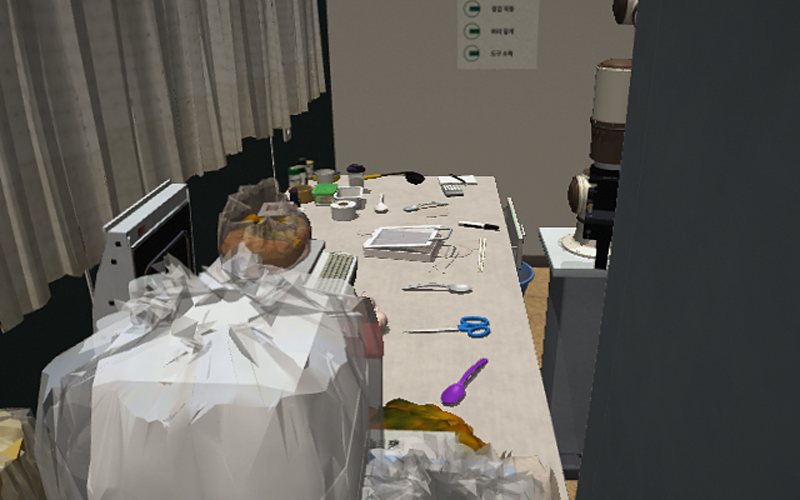

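Scene picture (800 wide): the box is at (428,275), with its handle at (407,292) towards the robot. Spoon candidates are one left of the box at (340,267) with its bowl at (331,277), one right at (532,332) with its bowl at (530,317), the long serving spoon at (565,300), and a purple spoon at (240,240). The two short steel ones fit the description. Side picture: the lid shows slightly ajar.

Run:
```python
from h import *
im=grab_frame('scene'); C=cam('scene')
for l,z in [('spoon_a_loose',8),('cutlery_box',20)]:
    for r in regions_of('scene',l):
        print(l,r['p'],np.round(r['bbox']))
pts=np.array([(331,277),(355,251),(530,312),(536,355),(530,291),(602,313)])/1.25
print(np.round(unproj(C,pts,8)[:,:2]))
print('handle',np.round(unproj(C,np.array([(393,292),(418,307)])/1.25,35)[:,:2]))
print('lid corners',np.round(unproj(C,np.array([(391,267),(424,243),(467,267),(435,295)])/1.25,28)[:,:2]))
save('crop',im,(240,180,480,300),3.3)
```

```text
spoon_a_loose 0.73 [420. 249.  12.  34.]
cutlery_box 0.68 [314. 196.  60.  45.]
[[ 403.  307.]
 [ 543.  303.]
 [ 585. -309.]
 [ 442. -383.]
 [ 666. -277.]
 [ 691. -504.]]
handle [[427.  88.]
 [412.  -8.]]
lid corners [[522. 150.]
 [674. 109.]
 [644. -65.]
 [486. -29.]]
```

View pics/crop.png

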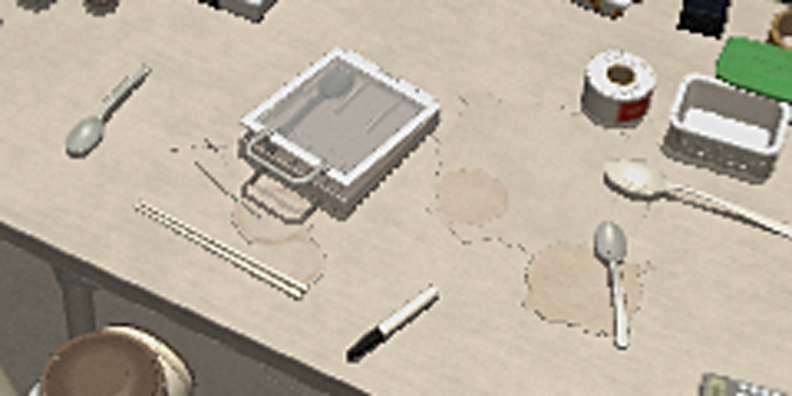

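Emit:
jog_arm(moves=[{"slide": [0.056,0.061,-0.007],"rotation": [0,0,0],"hand": -1},{"slide": [0.056,0.061,-0.007],"rotation": [0,0,0],"hand": -1},{"slide": [0.056,0.061,-0.007],"rotation": [0,0,0],"hand": -1},{"slide": [0.056,0.061,-0.007],"rotation": [0,0,0],"hand": -1},{"slide": [0.056,0.061,-0.007],"rotation": [0,0,0],"hand": -1}])

```text
time: 1.25
ee_pos: [267.9, 388.1, 313.6]
eef_rot: [-180.0, -0.0, -13.6]
force: [1.0, -0.3, 0.7]
width: 87.3
finger_force: 0.0
```

Emit:
jog_arm(moves=[{"slide": [0.056,0.061,-0.007],"rotation": [0,0,0],"hand": -1},{"slide": [0.056,0.061,-0.007],"rotation": [0,0,0],"hand": -1},{"slide": [0.056,0.061,-0.007],"rotation": [0,0,0],"hand": -1},{"slide": [0.056,0.061,-0.007],"rotation": [0,0,0],"hand": -1},{"slide": [0.056,0.061,-0.007],"rotation": [0,0,0],"hand": -1}])

```text
time: 1.75
ee_pos: [387.9, 170.6, 335.0]
eef_rot: [-179.9, -0.1, -13.6]
force: [1.6, 0.3, -0.7]
width: 87.4
finger_force: 0.0
```

Emit:
jog_arm(moves=[{"slide": [0.056,0.061,-0.007],"rotation": [0,0,0],"hand": -1},{"slide": [0.056,0.061,-0.007],"rotation": [0,0,0],"hand": -1},{"slide": [0.056,0.061,-0.007],"rotation": [0,0,0],"hand": -1},{"slide": [0.056,0.061,-0.007],"rotation": [0,0,0],"hand": -1},{"slide": [0,0,0],"rotation": [0,0,0],"hand": -1}])

```text
time: 2.25
ee_pos: [485.6, -5.8, 351.3]
eef_rot: [180.0, -0.1, -14.1]
force: [-0.4, 0.7, 0.1]
width: 87.2
finger_force: 0.0
```

Run:
```python
from h import *
s=read_state(); print({k:np.round(s[k],2) for k in ['time','ee_pos','eef_rot','joint_positions']})
C=cam('wrist'); im=grab_frame('wrist'); save('w1',im,s=1.25); cv2.imwrite('w1raw.png',im[:,:,::-1])
print(-C[2].T@C[3], C[2][2])
for l in ['spoon_a_loose','cutlery_box','lid_handle']:
    for r in regions_of('wrist',l):
        m=r['region']; print(l,round(r['p'],2),np.round(r['bbox']))
        if l[0]=='s':
            ys,xs=np.nonzero(m); P=unproj(C,np.c_[xs,ys],8)[:,:2]; c=P.mean(0); U=np.linalg.svd(P-c,full_matrices=False)[2]; q=(P-c)@U[0]
            print(np.round(c),np.round(c+U[0]*q.min()),np.round(c+U[0]*q.max()))
```

```text
{'time': np.float64(2.25), 'ee_pos': array([485.57,  -5.79, 351.28]), 'eef_rot': array([ 1.7996e+02, -7.0000e-02, -1.4070e+01]), 'joint_positions': array([ 1.857e+01,  5.940e+00, -1.267e+01,  7.000e-02, -7.136e+01,
        5.734e+01])}
[555.14803745 -23.03580144 444.43858648] [-0.25888137  0.06370259 -0.96380621]
spoon_a_loose 0.59 [520.  23.  68. 109.]
[ 541. -332.] [ 600. -302.] [ 445. -381.]
cutlery_box 0.79 [195.  14. 147. 210.]
lid_handle 0.83 [196.  18. 146. 208.]
lid_handle 0.49 [191.  18. 151. 206.]
```

View pics/w1.png

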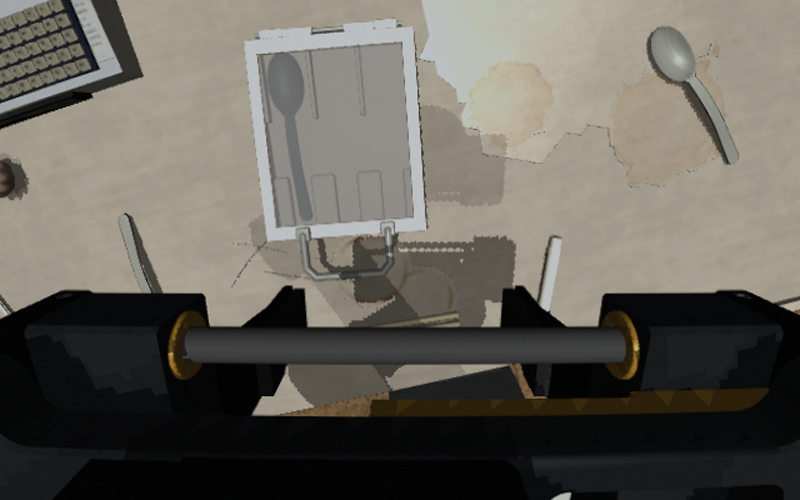

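Wrist picture (800 wide): the lid rim corners are at (245,40), (414,26), (427,230) and (268,241). The handle bar is at about (348,275). The right spoon has its bowl at (668,52) and its tail at (732,160). Part of the left spoon's handle shows at (125,215). Next I fit the box pose and lid angle.

```bash
cat > fit.py <<'E'
from h import *
from scipy.optimize import least_squares
def pts(b):
    x,y,yaw,th=b; L=np.array([(-4,82,4),(-4,-82,4),(-200,-82,4),(-200,82,4),(-240,0,6)],float)
    c,s=np.cos(th),np.sin(th)
    Q=np.c_[102+L[:,0]*c+L[:,2]*s, L[:,1], 26-L[:,0]*s+L[:,2]*c]
    return Q@np.array([[np.cos(yaw),-np.sin(yaw),0],[np.sin(yaw),np.cos(yaw),0],[0,0,1]]).T+[x,y,0]
E
python3 - <<'E'
from fit import *
C=cam('wrist'); Cs=cam('scene')
pw=np.array([(245,40),(414,26),(427,230),(268,241),(349,275)])/1.25
ps=np.array([(340,49),(438,103),(346,184),(243,122)])/3.3+[240,180]
f=lambda b:np.r_[(proj(C,pts(b))-pw).ravel(),0.3*(proj(Cs,pts(b)[:4])-ps).ravel()]
r=least_squares(f,[570,35,-.17,.05]); print(r.x,np.round(r.fun,1)); print(pts(r.x))
f=lambda b:(proj(C,pts(b))-pw).ravel()
r=least_squares(f,[570,35,-.17,.05]); print(r.x,np.round(r.fun,1)); print(pts(r.x)[4])
print(unproj(C,np.array([(650,35),(735,163),(125,215),(155,292)])/1.25,8))
E
```

```text
[ 5.67413197e+02  4.47341494e+01 -1.69943367e-01  1.09219432e-01] [-0.5 -0.   0.6 -0.1 -0.1  0.4 -0.4  0.1  0.7 -0.4 -1.  -0.5 -0.3 -0.
 -0.6  0.  -1.  -0.3]
[[678.32303815 108.90071391  30.41217561]
 [650.58628686 -52.73675894  30.41217561]
 [458.56084003 -19.78547626  51.77664936]
 [486.29759132 141.85199659  51.77664936]
 [433.45521331  67.72114133  58.12482902]]
[ 5.67383108e+02  4.48225531e+01 -1.69950529e-01  1.08256562e-01] [-0.6  0.   0.5 -0.1 -0.1  0.4 -0.4  0.1  0.6 -0.4]
[433.39491158  67.81571746  57.89573211]
[[ 594.53155847 -287.2490885     8.        ]
 [ 442.87588809 -371.62293083    8.        ]
 [ 547.12406577  310.12559753    8.        ]
 [ 451.23584272  313.36949716    8.        ]]
```

Emit:
jog_arm(moves=[{"slide": [0,0,0.025],"rotation": [0,0,0.19],"hand": 0.31},{"slide": [0,0,0.025],"rotation": [0,0,0.19],"hand": 0.31},{"slide": [0,0,0.025],"rotation": [0,0,0.19],"hand": 0.31},{"slide": [0,0,0.025],"rotation": [0,0,0.19],"hand": 0.31},{"slide": [0,0,0.025],"rotation": [0,0,0.19],"hand": 0.31}])

```text
time: 2.95
ee_pos: [483.1, 0.4, 275.8]
eef_rot: [-180.0, -0.0, -56.5]
force: [0.7, 0.3, 0.1]
width: 55.2
finger_force: 0.0
```

Emit:
jog_arm(moves=[{"slide": [0,0,0.025],"rotation": [0,0,0.19],"hand": 0.31},{"slide": [0,0,0.025],"rotation": [0,0,0.19],"hand": 0.31},{"slide": [0,0,0.025],"rotation": [0,0,0.19],"hand": 0.31},{"slide": [0,0,0.025],"rotation": [0,0,0.19],"hand": 0.31},{"slide": [0,0,0.025],"rotation": [0,0,0.19],"hand": 0.31}])

```text
time: 3.45
ee_pos: [483.2, 0.4, 200.8]
eef_rot: [-180.0, 0.0, -99.3]
force: [0.0, 0.8, 0.1]
width: 31.0
finger_force: 0.0
```

Emit:
jog_arm(moves=[{"slide": [-0.0354,0.0355,0],"rotation": [0,0,0],"hand": 0.31},{"slide": [-0.0354,0.0355,0],"rotation": [0,0,0],"hand": 0.31},{"slide": [-0.0354,0.0355,0],"rotation": [0,0,0],"hand": 0.31},{"slide": [0,0,0],"rotation": [0,0,0],"hand": 0.31}])

```text
time: 3.85
ee_pos: [428.5, 74.5, 201.4]
eef_rot: [-180.0, 0.0, -98.7]
force: [-0.5, -0.2, -0.4]
width: 29.8
finger_force: 0.0
```

Run:
```python
from h import *
s=read_state(); print({k:np.round(s[k],2) for k in ['time','ee_pos','eef_rot','joint_positions','width','force']})
C=cam('wrist'); im=grab_frame('wrist'); cv2.imwrite('w2raw.png',im[:,:,::-1])
b=proj(C,[[433.4,67.8,58],[433.4+6,67.8+34.5,58],[433.4-6,67.8-34.5,58]]); print(b)
for q in b: cv2.circle(im,tuple(int(v) for v in q),2,(255,0,0),-1)
save('w2',im,s=1.25)
```

```text
{'time': np.float64(3.85), 'ee_pos': array([428.5 ,  74.54, 201.42]), 'eef_rot': array([-1.800e+02,  3.000e-02, -9.873e+01]), 'joint_positions': array([ 3.141e+01,  9.090e+00, -3.253e+01, -4.000e-02, -4.836e+01,
       -4.011e+01]), 'width': np.float64(29.83), 'force': array([-0.47, -0.21, -0.44])}
[[313.20602018 199.63068815]
 [312.7139967  241.43815558]
 [313.7526403  154.50219073]]
```

View pics/w2.png

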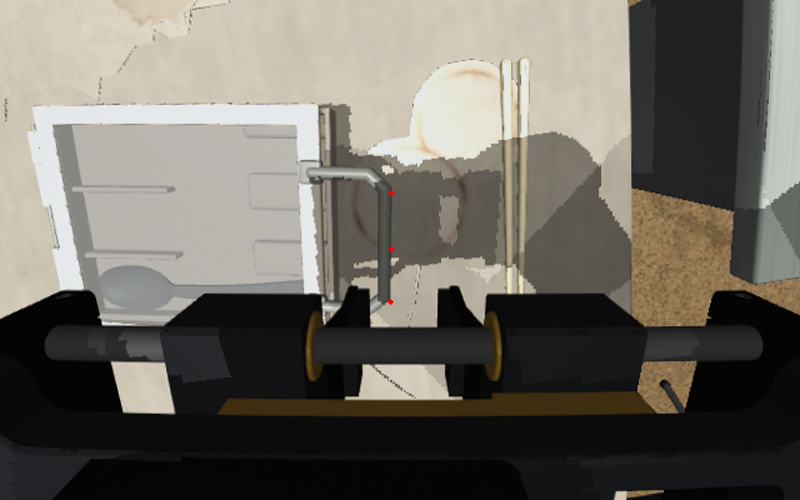

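Wrist picture: the bar is at column 384 where I predicted 391, so it is about 5 mm nearer the box. The first picture was taken while the arm was still settling. I'll refit from this one, now that the arm is at rest.

Run:
```python
from fit import *
s=read_state(); print(s['ee_pos'],s['eef_rot'])
C=cam('wrist'); im=grab_frame('wrist'); o=cv2.imread('w2raw.png')[:,:,::-1]; print('shift',np.abs(im.astype(int)-o).mean())
print(read_state()['ee_pos'])
Cs=cam('scene')
pw=np.array([(34,105),(319,104)])/1.25; pb=np.array([384,242])/1.25
ps=np.array([(340,49),(438,103),(346,184),(243,122)])/3.3+[240,180]
def f(b):
    P=pts(b); q=proj(C,P); return np.r_[(q[1:3]-pw).ravel(),q[4]-pb,0.3*(proj(Cs,P[:4])-ps).ravel()]
r=least_squares(f,[570,35,-.17,.05]); print(r.x,np.round(r.fun,1)); print(pts(r.x)[4])
```

```text
[429.50871963  73.88125635 201.57874944] [-1.79954705e+02  3.93144127e-02 -9.87701451e+01]
shift 2.996635416666667
[430.14611241  73.28409061 201.5492048 ]
[ 5.72029362e+02  3.90390857e+01 -1.75264185e-01  1.00659259e-01] [-1.4 -0.   0.3 -0.4  0.9  0.6 -0.4 -0.5  0.2 -0.  -0.1  0.  -0.5 -0.3]
[437.93338858  62.78494469  56.08707517]
```

Emit:
jog_arm(moves=[{"slide": [0,0,0.05],"rotation": [0,0,0],"hand": 0.31},{"slide": [0,0,0.04],"rotation": [0,0,0.023],"hand": 0.31},{"slide": [0,0,0],"rotation": [0,0,0],"hand": 0.31},{"slide": [0,0,0],"rotation": [0,0,0],"hand": 0.31},{"slide": [0,0,0],"rotation": [0,0,0],"hand": 0.31}])

```text
time: 4.45
ee_pos: [431.7, 72.0, 148.2]
eef_rot: [-179.9, 0.1, -100.1]
force: [-0.4, 0.3, 0.6]
width: 30.0
finger_force: 0.0
```

Run:
```python
from fit import *
s=read_state(); p0=s['ee_pos']; print(p0,s['eef_rot'],s['width'])
C=cam('wrist'); im=grab_frame('wrist'); print(np.array(read_state()['ee_pos'])-p0)
save('w3',im,s=1.25); print(proj(C,[437.9,62.8,56])*1.25)
```

```text
[431.65424381  71.97220587 148.20849445] [-1.79877286e+02  7.53946553e-02 -1.00129918e+02] 30.004736373074575
[-0.09977325  0.01776303  0.04680871]
[[385.07063813 273.85688864]]
```

View pics/w3.png

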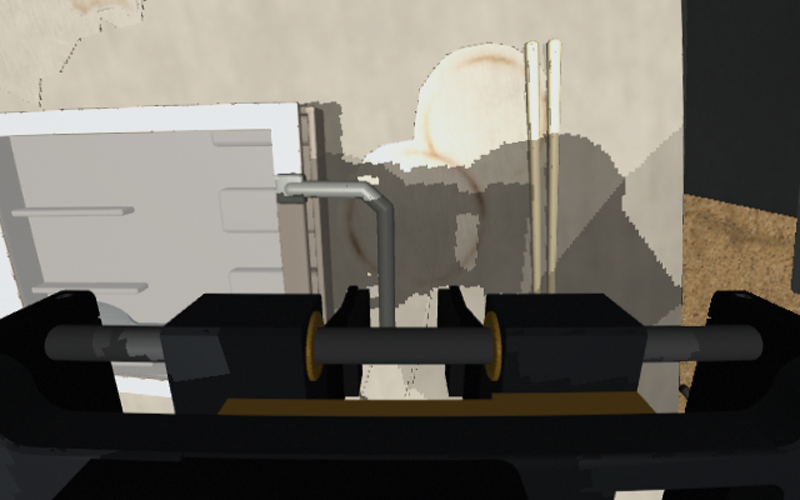

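The bar is where the new fit says it is. Lower, centre and grip.

Emit:
jog_arm(moves=[{"slide": [0.0133,-0.013,0.01],"rotation": [0,0,0],"hand": 0.31},{"slide": [0,0,0.03],"rotation": [0,0,0],"hand": 0.31},{"slide": [0,0,0.0287],"rotation": [0,0,0],"hand": 0.31},{"slide": [0,0,0],"rotation": [0,0,0],"hand": 0.31},{"slide": [0,0,0],"rotation": [0,0,0],"hand": 0.31}])

```text
time: 5.0
ee_pos: [437.4, 62.1, 106.0]
eef_rot: [-180.0, -0.0, -100.2]
force: [-0.8, 0.9, -0.2]
width: 30.1
finger_force: 0.0
```

Emit:
jog_arm(moves=[{"slide": [0,0,0],"rotation": [0,0,0],"hand": 1},{"slide": [0,0,0],"rotation": [0,0,0],"hand": 1},{"slide": [0,0,0],"rotation": [0,0,0],"hand": 1},{"slide": [0,0,0],"rotation": [0,0,0],"hand": 1},{"slide": [0,0,0],"rotation": [0,0,0],"hand": 1}], newtons=25)

```text
time: 5.5
ee_pos: [438.5, 62.6, 106.6]
eef_rot: [-179.8, 0.1, -100.1]
force: [3.8, -3.8, 0.1]
width: 6.5
finger_force: 24.7
```

Emit:
jog_arm(moves=[{"slide": [0,-0.0098,-0.051],"rotation": [0,0,0],"hand": 1},{"slide": [0,-0.0163,-0.0494],"rotation": [0,0,0],"hand": 1},{"slide": [0,-0.0226,-0.0468],"rotation": [0,0,0],"hand": 1},{"slide": [0,0,0],"rotation": [0,0,0],"hand": 1},{"slide": [0,0,0],"rotation": [0,0,0],"hand": 1}])

```text
time: 6.0
ee_pos: [469.5, 57.0, 195.8]
eef_rot: [-179.4, 0.2, -100.1]
force: [11.3, -6.2, -6.6]
width: 6.4
finger_force: 25.2
```

Emit:
jog_arm(moves=[{"slide": [0,-0.0285,-0.0435],"rotation": [0,0,0],"hand": 1},{"slide": [0,-0.0339,-0.0394],"rotation": [0,0,0],"hand": 1},{"slide": [0,-0.0387,-0.0347],"rotation": [0,0,0],"hand": 1},{"slide": [0,-0.0429,-0.0294],"rotation": [0,0,0],"hand": 1},{"slide": [0,0,0],"rotation": [0,0,0],"hand": 1}])

```text
time: 6.5
ee_pos: [554.4, 41.8, 280.6]
eef_rot: [-179.8, 0.1, -100.3]
force: [7.2, 0.1, -12.8]
width: 6.4
finger_force: 25.6
```

Emit:
jog_arm(moves=[{"slide": [0,-0.0463,-0.0236],"rotation": [0,0,0],"hand": 1},{"slide": [0,-0.049,-0.0174],"rotation": [0,0,0],"hand": 1},{"slide": [0,-0.0508,-0.0109],"rotation": [0,0,0],"hand": 1},{"slide": [0,-0.0518,-0.0042],"rotation": [0,0,0],"hand": 1},{"slide": [0,0,0],"rotation": [0,0,0],"hand": 1}])

```text
time: 7.0
ee_pos: [669.9, 21.1, 312.8]
eef_rot: [179.8, -0.0, -100.2]
force: [1.0, 0.4, -6.2]
width: 6.3
finger_force: 25.2
```

Emit:
jog_arm(moves=[{"slide": [0,0,0],"rotation": [0,0,0],"hand": 1},{"slide": [0,0,0],"rotation": [0,0,0],"hand": 1},{"slide": [0,0,0],"rotation": [0,0,0],"hand": 1}])

```text
time: 7.3
ee_pos: [665.9, 21.7, 312.8]
eef_rot: [179.7, 0.0, -100.2]
force: [2.5, 2.0, -16.9]
width: 6.3
finger_force: 25.9
```

Emit:
jog_arm(moves=[{"slide": [0,0,0],"rotation": [0,0,0],"hand": 0.3},{"slide": [0,0,0],"rotation": [0,0,0],"hand": 0.3},{"slide": [0,0,0],"rotation": [0,0,0],"hand": 0.3},{"slide": [0,0,-0.06],"rotation": [0,0,0],"hand": 0.3},{"slide": [0,0,-0.06],"rotation": [0,0,0],"hand": 0.3}])

```text
time: 7.8
ee_pos: [667.4, 20.5, 390.8]
eef_rot: [-179.9, -0.0, -100.2]
force: [1.4, 0.3, 1.0]
width: 29.6
finger_force: 0.0
```

Emit:
jog_arm(moves=[{"slide": [0.0767,0.005,0],"rotation": [0,0,0],"hand": 0.3},{"slide": [0.0767,0.005,0],"rotation": [0,0,0],"hand": 0.3},{"slide": [0.0767,0.005,0],"rotation": [0,0,0],"hand": 0.3},{"slide": [0.0767,0.005,0],"rotation": [0,0,0],"hand": 0.3},{"slide": [0.0767,0.005,0],"rotation": [0,0,0],"hand": 0.3}])

```text
time: 8.3
ee_pos: [611.5, -204.8, 391.3]
eef_rot: [-179.7, -0.1, -100.1]
force: [0.4, 0.1, -1.0]
width: 30.5
finger_force: 0.0
```

Emit:
jog_arm(moves=[{"slide": [0.0767,0.005,0],"rotation": [0,0,0],"hand": 0.3},{"slide": [0.0767,0.005,0],"rotation": [0,0,0],"hand": 0.3},{"slide": [0,0,0.033],"rotation": [0,0,0.189],"hand": 0.3},{"slide": [0,0,0.033],"rotation": [0,0,0.189],"hand": 0.3},{"slide": [0,0,0.033],"rotation": [0,0,0.189],"hand": 0.3}])

```text
time: 8.8
ee_pos: [589.9, -293.6, 331.0]
eef_rot: [-179.7, 0.0, -126.1]
force: [0.1, -0.4, -1.2]
width: 30.5
finger_force: 0.0
```

Emit:
jog_arm(moves=[{"slide": [0,0,0.033],"rotation": [0,0,0.189],"hand": 0.3},{"slide": [0,0,0.033],"rotation": [0,0,0.189],"hand": 0.3},{"slide": [0,0,0.033],"rotation": [0,0,0.189],"hand": 0.3},{"slide": [0,0,0],"rotation": [0,0,0],"hand": 0.3},{"slide": [0,0,0],"rotation": [0,0,0],"hand": 0.3}])

```text
time: 9.3
ee_pos: [590.6, -292.8, 271.4]
eef_rot: [-179.8, 0.1, -151.0]
force: [0.0, -0.1, 1.3]
width: 30.3
finger_force: 0.0
```

Emit:
jog_arm(moves=[{"slide": [0,0,0],"rotation": [0,0,0],"hand": 0.3},{"slide": [0,0,0],"rotation": [0,0,0],"hand": 0.3},{"slide": [0,0,0],"rotation": [0,0,0],"hand": 0.3}])

```text
time: 9.6
ee_pos: [590.4, -292.4, 270.4]
eef_rot: [-179.9, 0.1, -151.1]
force: [-0.7, -0.4, -0.1]
width: 30.3
finger_force: 0.0
```

```bash
cat > sp.py <<'E'
from h import *
def spoon(n):
    s=read_state(); print(np.round(s['ee_pos'],1),np.round(s['eef_rot'],2),s['width'],np.round(s['joint_positions'],1))
    C=cam('wrist'); im=grab_frame('wrist'); save(n,im,s=1.25); cv2.imwrite(n+'raw.png',im[:,:,::-1])
    for r in regions_of('wrist','spoon_a_loose'):
        ys,xs=np.nonzero(r['region']); P=unproj(C,np.c_[xs,ys],8)[:,:2]; c=P.mean(0); U=np.linalg.svd(P-c,full_matrices=False)[2]; q=(P-c)@U[0]
        print(r['p'],r['bbox'],np.round(c,1),np.round(c+U[0]*q.min(),1),np.round(c+U[0]*q.max(),1),q.max()-q.min())
E
python3 -c "
from sp import *
spoon('w4')
im=grab_frame('scene'); save('s4',im,(240,120,480,300),3.3)"
```

```text
[ 590.4 -292.4  270.4] [-1.7992e+02  8.0000e-02 -1.5114e+02] 30.316447606633325 [-12.3  26.1   3.7   0.  -67.5 -48.8]
0.95 [295.1, 14.4, 34.0, 166.2] [ 533.3 -334.1] [ 444.3 -379.1] [ 599.2 -300.8] 173.56609107922642
```

View pics/w4.png

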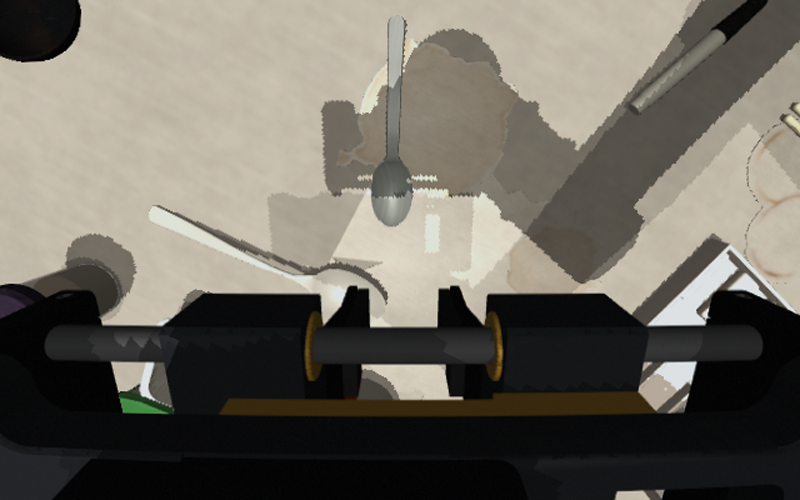

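The crop confirms the choice: the short steel spoon runs from (397,16) to its bowl end at (391,225), 174 mm long. The longer serving spoon at (250,255) is not the one. Go and grasp it.

Emit:
jog_arm(moves=[{"slide": [0.0759,-0.0069,0],"rotation": [0,0,0],"hand": 0.3},{"slide": [0.0759,-0.0069,0],"rotation": [0,0,0],"hand": 0.3},{"slide": [0,0,0.08],"rotation": [0,0,0.047],"hand": 0.3},{"slide": [0,0,0.08],"rotation": [0,0,0],"hand": 0.3},{"slide": [0,0,0.08],"rotation": [0,0,0],"hand": 0.3}])

```text
time: 10.25
ee_pos: [514.1, -343.9, 124.7]
eef_rot: [-179.9, 0.1, -153.3]
force: [1.4, -0.4, -0.2]
width: 30.6
finger_force: 0.0
```

Emit:
jog_arm(moves=[{"slide": [0,0,0.03],"rotation": [0,0,0],"hand": 0.3},{"slide": [0,0,0.025],"rotation": [0,0,0],"hand": 0.3},{"slide": [0,0,0],"rotation": [0,0,0],"hand": 0.3},{"slide": [0,0,0],"rotation": [0,0,0],"hand": 0.3},{"slide": [0,0,0],"rotation": [0,0,0],"hand": 0.3}])

```text
time: 10.75
ee_pos: [515.1, -343.8, 93.6]
eef_rot: [-179.9, 0.1, -153.3]
force: [0.0, 0.1, 0.5]
width: 30.4
finger_force: 0.0
```

Emit:
jog_arm(moves=[{"slide": [0,0,0.02],"rotation": [0,0,0],"hand": 0.3},{"slide": [0,0,0.0135],"rotation": [0,0,0],"hand": 0.3},{"slide": [0,0,0],"rotation": [0,0,0],"hand": 0.3},{"slide": [0,0,0],"rotation": [0,0,0],"hand": 0.3},{"slide": [0,0,0],"rotation": [0,0,0],"hand": 0.3}])

```text
time: 11.25
ee_pos: [514.4, -343.5, 72.2]
eef_rot: [-180.0, 0.0, -153.3]
force: [0.8, 0.9, 1.2]
width: 30.5
finger_force: 0.0
```

Emit:
jog_arm(moves=[{"slide": [0,0,0],"rotation": [0,0,0],"hand": 1},{"slide": [0,0,0],"rotation": [0,0,0],"hand": 1},{"slide": [0,0,0],"rotation": [0,0,0],"hand": 1},{"slide": [0,0,0],"rotation": [0,0,0],"hand": 1},{"slide": [0,0,0],"rotation": [0,0,0],"hand": 1}], newtons=20)

```text
time: 11.75
ee_pos: [514.4, -343.5, 72.3]
eef_rot: [-180.0, 0.0, -153.3]
force: [0.4, -0.3, 0.0]
width: 10.8
finger_force: 20.0
```

Gripped, width 10.8 mm. Lift, turn, and carry it to the left of the box for a look inside.

Emit:
jog_arm(moves=[{"slide": [0,0,-0.04],"rotation": [0,0,0],"hand": 1},{"slide": [0,0,-0.075],"rotation": [0,0,0],"hand": 1},{"slide": [0,0,-0.075],"rotation": [0,0,-0.19],"hand": 1},{"slide": [0,0,-0.075],"rotation": [0,0,-0.19],"hand": 1},{"slide": [0,0,-0.075],"rotation": [0,0,-0.19],"hand": 1}])

```text
time: 12.25
ee_pos: [513.8, -343.2, 277.8]
eef_rot: [180.0, 0.0, -127.3]
force: [1.4, -0.5, 0.0]
width: 10.6
finger_force: 20.0
```

Emit:
jog_arm(moves=[{"slide": [0,0,-0.075],"rotation": [0,0,-0.19],"hand": 1},{"slide": [0,0,0],"rotation": [0,0,-0.19],"hand": 1},{"slide": [0,0,0],"rotation": [0,0,-0.19],"hand": 1},{"slide": [0,0,0],"rotation": [0,0,-0.043],"hand": 1},{"slide": [-0.06,0.008,0],"rotation": [0,0,0],"hand": 1}])

```text
time: 12.75
ee_pos: [515.5, -309.0, 320.1]
eef_rot: [179.9, -0.0, -100.3]
force: [0.3, 0.3, -1.0]
width: 10.1
finger_force: 20.0
```

Emit:
jog_arm(moves=[{"slide": [-0.075,0.0096,0],"rotation": [0,0,0],"hand": 1},{"slide": [-0.075,0.0096,0],"rotation": [0,0,0],"hand": 1},{"slide": [-0.075,0.0096,0],"rotation": [0,0,0],"hand": 1},{"slide": [-0.075,0.0096,0],"rotation": [0,0,0],"hand": 1},{"slide": [-0.075,0.0096,0],"rotation": [0,0,0],"hand": 1}])

```text
time: 13.25
ee_pos: [526.3, -78.8, 321.0]
eef_rot: [180.0, 0.0, -100.1]
force: [0.7, 0.5, -0.5]
width: 10.4
finger_force: 20.0
```

Emit:
jog_arm(moves=[{"slide": [-0.075,0.0096,0],"rotation": [0,0,0],"hand": 1},{"slide": [-0.075,0.0096,0],"rotation": [0,0,0],"hand": 1},{"slide": [-0.075,0.0096,0],"rotation": [0,0,0],"hand": 1},{"slide": [-0.075,0.0096,0],"rotation": [0,0,0],"hand": 1},{"slide": [-0.075,0.0096,0],"rotation": [0,0,0],"hand": 1}])

```text
time: 13.75
ee_pos: [537.3, 147.8, 321.1]
eef_rot: [180.0, 0.0, -100.1]
force: [1.3, 0.5, -0.8]
width: 10.2
finger_force: 20.0
```

Emit:
jog_arm(moves=[{"slide": [-0.05,0.0096,0.05],"rotation": [0,0,0],"hand": 1},{"slide": [0,0,0.05],"rotation": [0,0,0],"hand": 1},{"slide": [0,0,0],"rotation": [0,0,0],"hand": 1},{"slide": [0,0,0],"rotation": [0,0,0],"hand": 1},{"slide": [0,0,0],"rotation": [0,0,0],"hand": 1}])

```text
time: 14.25
ee_pos: [538.3, 176.2, 263.0]
eef_rot: [-179.8, 0.1, -100.1]
force: [0.4, 0.1, -0.7]
width: 10.8
finger_force: 20.0
```

Run:
```python
from h import *
p=read_state(); print(np.round(p['ee_pos'],1),np.round(p['eef_rot'],2),p['width'],np.round(p['joint_positions'],1))
im=grab_frame('wrist'); C=cam('wrist'); save('w5',im,s=1.25); print(np.array(read_state()['ee_pos'])-p['ee_pos'])
```

```text
[538.3 176.2 263. ] [-1.7984e+02  1.0000e-01 -1.0010e+02] 10.78949206500776 [ 34.5  17.6 -10.6   0.1 -61.6 -44.7]
[-0.0106307  -0.0407192   0.14008643]
```

View pics/w5.png

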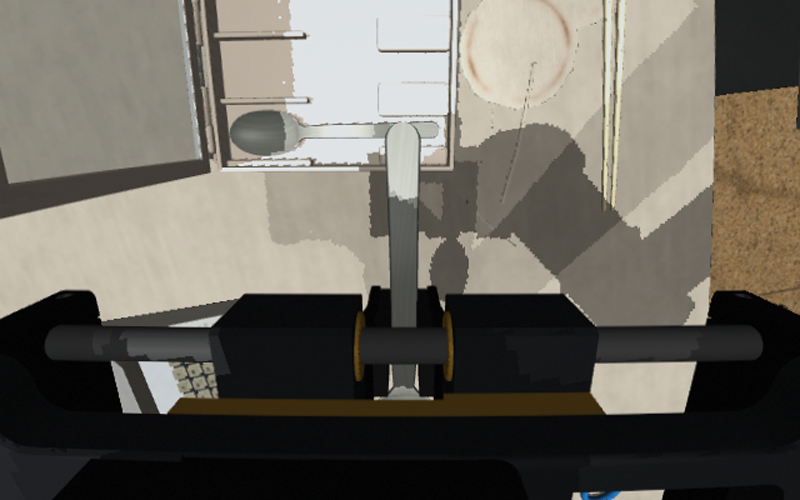

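Wrist picture (800 wide): the lid is open. The laid spoon runs from (230,133) to (438,129). The bowl ribs are at rows 100 and 35, ending at column 308, and the groove blocks at (378–450, 82–114) and (378–448, 15–50). The held spoon's handle runs straight along the tool x, with its tail at (404,125). Next, the nest positions.

Run:
```python
from h import *
C=cam('wrist')
def bx(P,o=(572,39),y=-.175):
    d=P[:,:2]-o; c,s=np.cos(y),np.sin(y); return np.c_[d@[c,s],d@[-s,c]]
def pr(n,px,z):
    P=unproj(C,np.array(px)/1.25,z); print(n,np.round(P[:,:2],1).tolist(),np.round(bx(P),1).tolist())
pr('rib ends (22,)',[(309,101),(305,36)],15)
pr('rib far',[(224,101),(216,36)],15)
pr('blocks x=-36: rows edges',[(378,114),(378,82),(377,50),(377,15)],15)
pr('blocks near -94',[(450,114),(449,82),(448,50),(448,15)],15)
pr('laid spoon bowl,tail',[(230,133),(438,129)],11)
pr('wall near-left outer top',[(459,169)],25)
pr('held tail',[(404,124)],263-70+10)
```

```text
rib ends (22,) [[595.5, 62.4], [587.4, 14.1]] [[19.0, 27.1], [19.4, -21.8]]
rib far [[664.7, 49.3], [657.3, 0.4]] [[89.5, 26.2], [90.7, -23.2]]
blocks x=-36: rows edges [[541.9, 82.6], [537.2, 58.3], [533.4, 34.6], [528.6, 9.7]] [[-37.2, 37.7], [-37.6, 12.9], [-37.2, -11.0], [-37.6, -36.4]]
blocks near -94 [[483.8, 93.0], [480.9, 68.4], [478.1, 44.5], [474.2, 19.4]] [[-96.3, 37.8], [-94.8, 13.0], [-93.5, -10.9], [-92.9, -36.3]]
laid spoon bowl,tail [[668.5, 74.5], [495.0, 103.0]] [[88.9, 51.7], [-87.0, 49.6]]
wall near-left outer top [[484.0, 137.4]] [[-103.8, 81.6]]
held tail [[523.1, 99.8]] [[-58.8, 51.3]]
```

Emit:
jog_arm(moves=[{"slide": [0,0,0],"rotation": [0,0,0.19],"hand": 1},{"slide": [0,0,0],"rotation": [0,0,0.19],"hand": 1},{"slide": [0,0,0],"rotation": [0,0,0.19],"hand": 1},{"slide": [0,0,0],"rotation": [0,0,0.19],"hand": 1},{"slide": [0,0,0],"rotation": [0,0,0.19],"hand": 1}])

```text
time: 14.8
ee_pos: [538.0, 176.0, 262.9]
eef_rot: [-180.0, 0.2, -143.2]
force: [0.1, 0.7, -0.5]
width: 10.6
finger_force: 20.0
```

Emit:
jog_arm(moves=[{"slide": [0,0,0],"rotation": [0,0,0.19],"hand": 1},{"slide": [0,0,0],"rotation": [0,0,0.19],"hand": 1},{"slide": [0,0,0],"rotation": [0,0,0.19],"hand": 1},{"slide": [0,0,0],"rotation": [0,0,0.19],"hand": 1},{"slide": [0,0,0],"rotation": [0,0,0.19],"hand": 1}])

```text
time: 15.3
ee_pos: [538.0, 176.1, 262.9]
eef_rot: [179.9, 0.1, 174.0]
force: [-0.4, 0.1, -0.0]
width: 10.6
finger_force: 20.0
```

Emit:
jog_arm(moves=[{"slide": [0,0,0],"rotation": [0,0,0.0985],"hand": 1},{"slide": [-0.0194,-0.0533,0],"rotation": [0,0,0],"hand": 1},{"slide": [-0.0194,-0.0533,0],"rotation": [0,0,0],"hand": 1},{"slide": [-0.0194,-0.0533,0],"rotation": [0,0,0],"hand": 1},{"slide": [-0.0194,-0.0533,0],"rotation": [0,0,0],"hand": 1}])

```text
time: 15.8
ee_pos: [561.6, 40.7, 263.1]
eef_rot: [179.9, 0.2, 170.0]
force: [0.2, -0.3, -0.9]
width: 10.8
finger_force: 20.0
```

Emit:
jog_arm(moves=[{"slide": [0,0,0],"rotation": [0,0,0],"hand": 1},{"slide": [0,0,0.06],"rotation": [0,0,0],"hand": 1},{"slide": [0,0,0.06],"rotation": [0,0,0],"hand": 1},{"slide": [0,0,0.05],"rotation": [0,0,0],"hand": 1},{"slide": [0,0,0],"rotation": [0,0,0],"hand": 1}])

```text
time: 16.3
ee_pos: [559.0, 41.9, 156.2]
eef_rot: [-179.8, -0.4, 169.9]
force: [-0.6, -0.2, -0.6]
width: 10.3
finger_force: 20.0
```

Emit:
jog_arm(moves=[{"slide": [0,0,0],"rotation": [0,0,0],"hand": 1},{"slide": [0,0,0],"rotation": [0,0,0],"hand": 1},{"slide": [0,0,0],"rotation": [0,0,0],"hand": 1}])

```text
time: 16.6
ee_pos: [562.2, 42.9, 161.3]
eef_rot: [179.9, 0.2, 170.0]
force: [-0.0, 0.3, -0.2]
width: 10.7
finger_force: 20.0
```

Emit:
jog_arm(moves=[{"slide": [0,-0.0015,0.05],"rotation": [0,0,0],"hand": 1},{"slide": [0,0,0.045],"rotation": [0,0,0],"hand": 1},{"slide": [0,0,0.015],"rotation": [0,0,0],"hand": 1},{"slide": [0,0,0],"rotation": [0,0,0],"hand": 1},{"slide": [0,0,0],"rotation": [0,0,0],"hand": 1}])

```text
time: 17.1
ee_pos: [561.9, 41.9, 94.5]
eef_rot: [179.9, 0.1, 170.0]
force: [0.7, 0.9, -0.8]
width: 10.7
finger_force: 20.0
```

Run:
```python
from h import *
C=cam('wrist'); p=read_state(); print(np.round(p['ee_pos'],2),np.round(p['force'],2))
im=grab_frame('wrist'); save('w6',im,s=1.25)
o=np.array([570.7,40.4]); u=np.array([.9847,-.1741]); v=np.array([.1741,.9847])
# groove lines (middle) expected
for x in(-36,-94):
    for y in(-12,12): P=o+x*u+y*v; print(x,y,proj(C,[P[0],P[1],15])*1.25)
```

```text
[561.94  41.89  94.48] [ 0.65  0.88 -0.75]
-36 -12 [[376.41828758 246.12504147]]
-36 12 [[429.574003   246.14720401]]
-94 -12 [[374.06783296 111.14308752]]
-94 12 [[432.03346699 111.17469633]]
```

View pics/w6.png

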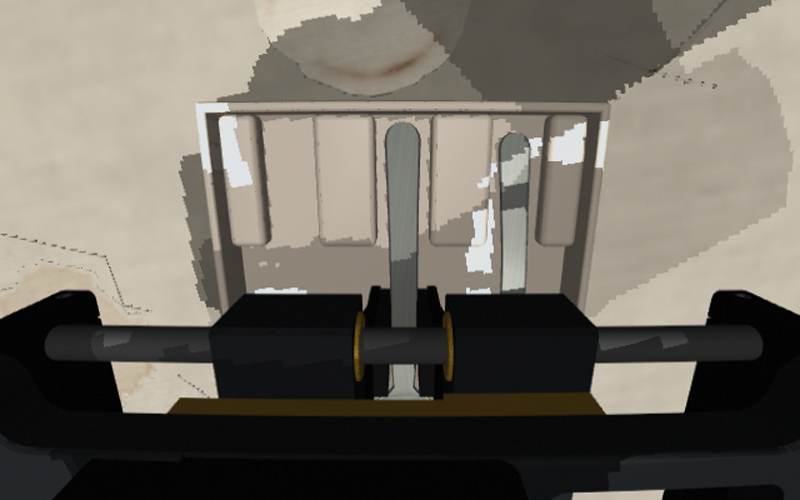

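The spoon handle (column 403) is centred over the middle groove (376–432), as predicted. Lower and release.

Emit:
jog_arm(moves=[{"slide": [0,0,0.015],"rotation": [0,0,0],"hand": 1},{"slide": [0,0,0.01],"rotation": [0,0,0],"hand": 1},{"slide": [0,0,0.004],"rotation": [0,0,0],"hand": 1},{"slide": [0,0,0],"rotation": [0,0,0],"hand": 1},{"slide": [0,0,0],"rotation": [0,0,0],"hand": 1}])

```text
time: 17.65
ee_pos: [560.7, 41.5, 76.1]
eef_rot: [-180.0, -0.0, 170.0]
force: [-1.9, -0.3, 4.7]
width: 10.4
finger_force: 20.0
```

Emit:
jog_arm(moves=[{"slide": [0,0,0],"rotation": [0,0,0],"hand": 0.5},{"slide": [0,0,0],"rotation": [0,0,0],"hand": 0.5},{"slide": [0,0,0],"rotation": [0,0,0],"hand": 0.5},{"slide": [0,0,0],"rotation": [0,0,0],"hand": 0.5},{"slide": [0,0,-0.03],"rotation": [0,0,0],"hand": 0.5}])

```text
time: 18.15
ee_pos: [559.4, 41.1, 91.6]
eef_rot: [-179.9, -0.3, 170.0]
force: [0.3, -0.0, 1.1]
width: 21.7
finger_force: 0.0
```

Emit:
jog_arm(moves=[{"slide": [0,0,-0.08],"rotation": [0,0,0],"hand": 0.5},{"slide": [0,0,-0.08],"rotation": [0,0,0],"hand": 0.5},{"slide": [0,0,-0.08],"rotation": [0,0,0],"hand": 0.5},{"slide": [0,0,-0.06],"rotation": [0,0,0],"hand": 0.5},{"slide": [0,0,0],"rotation": [0,0,0],"hand": 0.5}])

```text
time: 18.65
ee_pos: [563.4, 42.0, 280.2]
eef_rot: [179.7, 0.7, 170.0]
force: [0.8, 0.9, -0.6]
width: 21.8
finger_force: 0.0
```

Emit:
jog_arm(moves=[{"slide": [0.0124,0.0734,0],"rotation": [0,0,0],"hand": 0.3},{"slide": [0.0124,0.0734,0],"rotation": [0,0,0],"hand": 0.3},{"slide": [0.0124,0.0734,0],"rotation": [0,0,0],"hand": 0.3},{"slide": [0.0124,0.0734,0],"rotation": [0,0,0],"hand": 0.3},{"slide": [0.0124,0.0734,0],"rotation": [0,0,0],"hand": 0.3}])

```text
time: 19.15
ee_pos: [562.0, 266.5, 272.8]
eef_rot: [-180.0, -0.1, 170.0]
force: [1.8, -0.3, 0.1]
width: 30.1
finger_force: 0.0
```

Emit:
jog_arm(moves=[{"slide": [0.0124,0.0734,0],"rotation": [0,0,0],"hand": 0.3},{"slide": [0,0,0],"rotation": [0,0,0],"hand": 0.3},{"slide": [0,0,0],"rotation": [0,0,0],"hand": 0.3},{"slide": [0,0,0],"rotation": [0,0,0],"hand": 0.3},{"slide": [0,0,0],"rotation": [0,0,0],"hand": 0.3}])

```text
time: 19.65
ee_pos: [562.9, 308.2, 273.7]
eef_rot: [-180.0, -0.0, 169.9]
force: [1.1, -0.5, 0.3]
width: 30.1
finger_force: 0.0
```

```bash
python3 -c "
from sp import *
spoon('w7')"
```

```text
[562.9 308.2 273.7] [-1.7998e+02 -2.0000e-02  1.6991e+02] 30.13884850697384 [  43.1   24.4    1.4   -0.   -67.1 -143.2]
0.8 [87.3, 147.1, 35.8, 114.7] [557.   35.9] [480.6  51. ] [622.   22.9] 144.18783167731206
0.68 [15.3, 140.0, 159.2, 191.4] [550.8  34.3] [466.1  58.7] [722.6 -15. ] 266.8606345566509
0.32 [90.3, 296.9, 49.4, 33.8] [701.7  -1.9] [693.2 -30.5] [710.4  27.1] 60.06496287439983
```

View pics/w7.png

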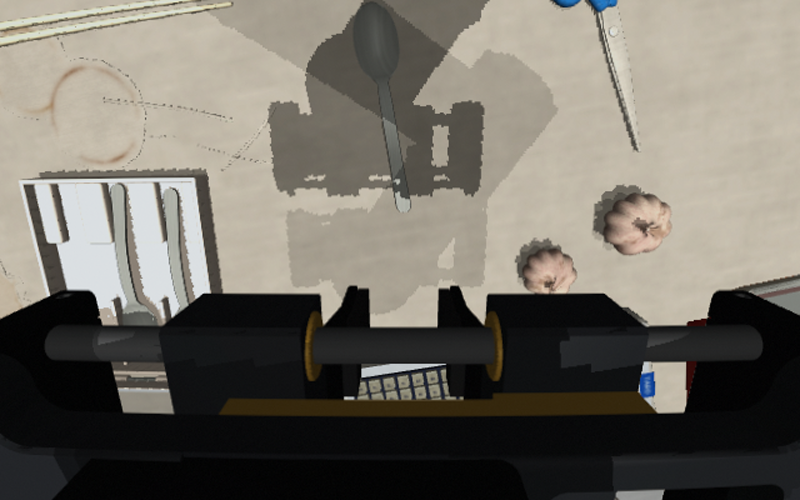

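The left spoon lies in shade, from its bowl tip (371,2) to its tail (404,212), with its bowl towards the robot. The placed spoon shows lying in the middle nest at (125,250). This was the tenth view, so I go on numerically from here.

Run:
```python
from h import *
C=cam('wrist'); P=np.r_[unproj(C,np.array([(370,1)])/1.25,9),unproj(C,np.array([(404,212)])/1.25,6),unproj(C,np.array([(376,42),(387,100)])/1.25,12)][:,:2]
print(np.round(P,1)); d=P[0]-P[1]; print(np.linalg.norm(d),np.degrees(np.arctan2(d[1],d[0])))
m=P[0]-88*d/np.linalg.norm(d); m2=P[1]+88*d/np.linalg.norm(d); print('mid',m,m2,'grip',(m+m2)/2-8*d/np.linalg.norm(d))
im=cv2.imread('w7raw.png')
print(im[4:8,290:310].sum(2)//3)
```

```text
[[378.5 313.9]
 [555.2 310.5]
 [410.5 312.9]
 [456.7 313.4]]
176.65479817777066 178.8958494624145
mid [466.52909974 312.2337753 ] [467.18377633 312.22115743] grip [474.85495258 312.07330741]
[[53 54 58 60 62 62 64 64 63 62 62 62 58 63 71 78 79 79 79 79]
 [57 59 61 61 64 64 64 63 64 63 64 62 62 59 60 71 74 74 78 78]
 [58 60 62 63 64 65 65 66 65 65 65 65 62 62 61 64 65 64 74 78]
 [60 60 63 63 64 65 66 67 65 66 66 65 63 62 63 63 62 62 66 73]]
```

Emit:
jog_arm(moves=[{"slide": [0.0728,-0.0097,0],"rotation": [0,0,0],"hand": 0.3},{"slide": [0.0728,-0.0097,0],"rotation": [0,0,0],"hand": 0.3},{"slide": [0,0,0],"rotation": [0,0,-0.19],"hand": 0.3},{"slide": [0,0,0],"rotation": [0,0,-0.19],"hand": 0.3},{"slide": [0,0,0],"rotation": [0,0,-0.19],"hand": 0.3}])

```text
time: 20.25
ee_pos: [474.6, 312.6, 274.4]
eef_rot: [180.0, 0.1, -164.0]
force: [-0.0, -0.2, -1.0]
width: 30.7
finger_force: 0.0
```

Emit:
jog_arm(moves=[{"slide": [0,0,0],"rotation": [0,0,-0.19],"hand": 0.3},{"slide": [0,0,0],"rotation": [0,0,-0.19],"hand": 0.3},{"slide": [0,0,0],"rotation": [0,0,-0.19],"hand": 0.3},{"slide": [0,0,0],"rotation": [0,0,-0.19],"hand": 0.3},{"slide": [0,0,0],"rotation": [0,0,-0.19],"hand": 0.3}])

```text
time: 20.75
ee_pos: [475.0, 312.4, 274.0]
eef_rot: [-180.0, 0.0, -121.3]
force: [0.7, 0.0, -0.8]
width: 30.6
finger_force: 0.0
```

Emit:
jog_arm(moves=[{"slide": [0,0,0],"rotation": [0,0,-0.19],"hand": 0.3},{"slide": [0,0,0],"rotation": [0,0,-0.19],"hand": 0.3},{"slide": [0,0,0],"rotation": [0,0,-0.19],"hand": 0.3},{"slide": [0,0,0],"rotation": [0,0,-0.19],"hand": 0.3},{"slide": [0,0,0],"rotation": [0,0,-0.19],"hand": 0.3}])

```text
time: 21.25
ee_pos: [474.9, 312.4, 274.1]
eef_rot: [-180.0, 0.0, -78.6]
force: [0.0, 0.2, -0.1]
width: 30.6
finger_force: 0.0
```

Emit:
jog_arm(moves=[{"slide": [0,0,0],"rotation": [0,0,-0.19],"hand": 0.3},{"slide": [0,0,0],"rotation": [0,0,-0.19],"hand": 0.3},{"slide": [0,0,0],"rotation": [0,0,-0.19],"hand": 0.3},{"slide": [0,0,0],"rotation": [0,0,-0.19],"hand": 0.3},{"slide": [0,0,0],"rotation": [0,0,-0.19],"hand": 0.3}])

```text
time: 21.75
ee_pos: [475.0, 312.5, 274.1]
eef_rot: [-180.0, -0.0, -35.8]
force: [0.0, -0.6, -0.3]
width: 30.2
finger_force: 0.0
```

Emit:
jog_arm(moves=[{"slide": [0,0,0.05],"rotation": [0,0,-0.19],"hand": 0.3},{"slide": [0,0,0.08],"rotation": [0,0,-0.19],"hand": 0.3},{"slide": [0,0,0.08],"rotation": [0,0,-0.19],"hand": 0.3},{"slide": [0,0,0.08],"rotation": [0,0,-0.19],"hand": 0.3},{"slide": [0,0,0],"rotation": [0,0,-0.02],"hand": 0.3}])

```text
time: 22.25
ee_pos: [471.9, 309.4, 93.7]
eef_rot: [179.4, 0.6, -1.1]
force: [-0.5, -1.0, -0.1]
width: 30.4
finger_force: 0.0
```

Emit:
jog_arm(moves=[{"slide": [0,0,0],"rotation": [0,0,0],"hand": 0.3},{"slide": [0,0,0],"rotation": [0,0,0],"hand": 0.3},{"slide": [0,0,0],"rotation": [0,0,0],"hand": 0.3},{"slide": [0,0,0],"rotation": [0,0,0],"hand": 0.3}])

```text
time: 22.65
ee_pos: [475.5, 314.0, 102.1]
eef_rot: [-179.8, -0.2, -1.0]
force: [0.4, 0.0, 0.6]
width: 30.7
finger_force: 0.0
```

Emit:
jog_arm(moves=[{"slide": [0,0,0.025],"rotation": [0,0,0],"hand": 0.3},{"slide": [0,0,0.017],"rotation": [0,0,0],"hand": 0.3},{"slide": [0,0,0.006],"rotation": [0,0,0],"hand": 0.3},{"slide": [0,0,0],"rotation": [0,0,0],"hand": 0.3},{"slide": [0,0,0],"rotation": [0,0,0],"hand": 0.3}])

```text
time: 23.15
ee_pos: [475.0, 313.5, 71.2]
eef_rot: [-180.0, -0.0, -1.0]
force: [-0.1, -0.3, -0.1]
width: 30.3
finger_force: 0.0
```

Emit:
jog_arm(moves=[{"slide": [0,0,0],"rotation": [0,0,0],"hand": 1},{"slide": [0,0,0],"rotation": [0,0,0],"hand": 1},{"slide": [0,0,0],"rotation": [0,0,0],"hand": 1},{"slide": [0,0,0],"rotation": [0,0,0],"hand": 1},{"slide": [0,0,0],"rotation": [0,0,0],"hand": 1}], newtons=20)

```text
time: 23.65
ee_pos: [474.8, 313.3, 71.0]
eef_rot: [-180.0, -0.0, -1.0]
force: [-0.2, 0.3, 0.2]
width: 10.1
finger_force: 20.0
```

Emit:
jog_arm(moves=[{"slide": [0,0,-0.04],"rotation": [0,0,0],"hand": 1},{"slide": [0,0,-0.075],"rotation": [0,0,0],"hand": 1},{"slide": [0,0,-0.075],"rotation": [0,0,0.19],"hand": 1},{"slide": [0,0,-0.075],"rotation": [0,0,0.19],"hand": 1},{"slide": [0,0,-0.075],"rotation": [0,0,0.19],"hand": 1}])

```text
time: 24.15
ee_pos: [474.4, 312.9, 276.7]
eef_rot: [180.0, 0.0, -27.0]
force: [0.7, 1.3, -1.8]
width: 10.3
finger_force: 20.0
```

Emit:
jog_arm(moves=[{"slide": [0,0,0],"rotation": [0,0,0.19],"hand": 1},{"slide": [0,0,0],"rotation": [0,0,0.19],"hand": 1},{"slide": [0,0,0],"rotation": [0,0,0.19],"hand": 1},{"slide": [0,0,0],"rotation": [0,0,0.19],"hand": 1},{"slide": [0,0,0],"rotation": [0,0,0.19],"hand": 1}])

```text
time: 24.65
ee_pos: [474.5, 313.1, 274.6]
eef_rot: [180.0, 0.0, -69.8]
force: [0.5, 0.1, -0.3]
width: 10.6
finger_force: 20.0
```

Emit:
jog_arm(moves=[{"slide": [0,0,0],"rotation": [0,0,0.19],"hand": 1},{"slide": [0,0,0],"rotation": [0,0,0.19],"hand": 1},{"slide": [0,0,0],"rotation": [0,0,0.19],"hand": 1},{"slide": [0,0,0],"rotation": [0,0,0.19],"hand": 1},{"slide": [0,0,0],"rotation": [0,0,0.19],"hand": 1}])

```text
time: 25.15
ee_pos: [474.6, 313.1, 274.6]
eef_rot: [180.0, -0.0, -112.5]
force: [0.5, 0.1, 0.2]
width: 10.1
finger_force: 20.0
```

Emit:
jog_arm(moves=[{"slide": [0,0,0],"rotation": [0,0,0.19],"hand": 1},{"slide": [0,0,0],"rotation": [0,0,0.19],"hand": 1},{"slide": [0,0,0],"rotation": [0,0,0.19],"hand": 1},{"slide": [0,0,0],"rotation": [0,0,0.19],"hand": 1},{"slide": [0,0,0],"rotation": [0,0,0.19],"hand": 1}])

```text
time: 25.65
ee_pos: [474.6, 313.1, 274.6]
eef_rot: [-180.0, -0.0, -155.3]
force: [1.1, -0.4, 0.5]
width: 10.1
finger_force: 20.0
```

Emit:
jog_arm(moves=[{"slide": [0,0,0],"rotation": [0,0,0.19],"hand": 1},{"slide": [0,0,0],"rotation": [0,0,0.19],"hand": 1},{"slide": [0,0,0],"rotation": [0,0,0.19],"hand": 1},{"slide": [0,0,0],"rotation": [0,0,0.19],"hand": 1},{"slide": [0,0,0],"rotation": [0,0,0.02],"hand": 1}])

```text
time: 26.15
ee_pos: [474.6, 313.1, 274.6]
eef_rot: [-180.0, -0.0, 170.0]
force: [-0.9, 0.1, 0.1]
width: 10.5
finger_force: 20.0
```

Emit:
jog_arm(moves=[{"slide": [-0.0278,-0.0628,0],"rotation": [0,0,0],"hand": 1},{"slide": [-0.0278,-0.0628,0],"rotation": [0,0,0],"hand": 1},{"slide": [-0.0278,-0.0628,0],"rotation": [0,0,0],"hand": 1},{"slide": [-0.0278,-0.0628,0],"rotation": [0,0,0],"hand": 1},{"slide": [-0.0278,-0.0628,0],"rotation": [0,0,0],"hand": 1}])

```text
time: 26.65
ee_pos: [524.2, 111.7, 274.9]
eef_rot: [180.0, -0.0, 170.2]
force: [0.3, -0.3, -0.5]
width: 10.4
finger_force: 20.0
```

Emit:
jog_arm(moves=[{"slide": [-0.0278,-0.0628,0],"rotation": [0,0,0],"hand": 1},{"slide": [-0.0278,-0.0628,0],"rotation": [0,0,0],"hand": 1},{"slide": [-0.0278,-0.0628,0],"rotation": [0,0,0],"hand": 1},{"slide": [0,0,0.05],"rotation": [0,0,0],"hand": 1},{"slide": [0,0,0.07],"rotation": [0,0,0],"hand": 1}])

```text
time: 27.15
ee_pos: [555.5, -8.1, 204.4]
eef_rot: [179.9, 0.4, 170.0]
force: [0.9, 1.1, -1.6]
width: 10.5
finger_force: 20.0
```

Emit:
jog_arm(moves=[{"slide": [0,0,0.05],"rotation": [0,0,0],"hand": 1},{"slide": [0,0,0],"rotation": [0,0,0],"hand": 1},{"slide": [0,0,0],"rotation": [0,0,0],"hand": 1},{"slide": [0,0,0],"rotation": [0,0,0],"hand": 1},{"slide": [0,0,0],"rotation": [0,0,0],"hand": 1}])

```text
time: 27.65
ee_pos: [554.9, -6.4, 175.0]
eef_rot: [179.9, 0.2, 170.1]
force: [-0.4, 0.2, 0.2]
width: 10.5
finger_force: 20.0
```

Run:
```python
from h import *
C=cam('wrist'); p=read_state(); print(np.round(p['ee_pos'],2),np.round(p['eef_rot'],2))
im=grab_frame('wrist'); cv2.imwrite('w8raw.png',im[:,:,::-1])
# numeric check: gray profiles across handle tail and grooves at x=-60 (z=15)
o=np.array([570.7,40.4]); u=np.array([.9847,-.1741]); v=np.array([.1741,.9847])
for x in (-80,-50):
    row=[]
    for y in range(-84,30,2):
        P=o+x*u+y*v; q=proj(C,[P[0],P[1],15])[0].astype(int); row.append(f"{y}:{im[q[1],q[0]].mean():.0f}" if 0<=q[0]<640 and 0<=q[1]<400 else '-')
    print(x,' '.join(row))
for x in(-36,-94): 
    for y in(-37.3,-61.3): P=o+x*u+y*v; print(proj(C,[P[0],P[1],15]))
g=im[:,:,:].mean(2).astype(int)
for r in (100,120,140,160): print(r,g[r,270:370:2])
```

```text
[554.85  -6.38 174.96] [179.91   0.21 170.06]
-80 -84:98 -82:161 -80:155 -78:74 -76:168 -74:173 -72:173 -70:173 -68:174 -66:175 -64:157 -62:81 -60:174 -58:107 -56:83 -54:105 -52:103 -50:105 -48:108 -46:107 -44:107 -42:108 -40:110 -38:107 -36:59 -34:176 -32:175 -30:175 -28:175 -26:175 -24:174 -22:174 -20:173 -18:173 -16:179 -14:218 -12:140 -10:164 -8:114 -6:182 -4:171 -2:165 0:111 2:111 4:72 6:126 8:126 10:92 12:72 14:116 16:127 18:127 20:127 22:126 24:126 26:125 28:124
-50 -84:102 -82:161 -80:136 -78:59 -76:166 -74:170 -72:170 -70:170 -68:170 -66:170 -64:146 -62:86 -60:171 -58:130 -56:107 -54:107 -52:110 -50:107 -48:110 -46:109 -44:111 -42:109 -40:108 -38:89 -36:157 -34:172 -32:172 -30:170 -28:171 -26:170 -24:170 -22:218 -20:219 -18:218 -16:218 -14:218 -12:180 -10:218 -8:125 -6:64 -4:184 -2:186 0:182 2:111 4:108 6:92 8:125 10:118 12:80 14:116 16:125 18:125 20:124 22:124 24:124 26:123 28:123
[[336.51807225 168.33101203]]
[[306.7981339  168.30533947]]
[[337.45081099  93.19185264]]
[[305.91768727  93.15820503]]
100 [102 101 100 100 157 165  86 101 158 173 173 174 175 175 175 176 153 104
 167 174 174 131  94 103 102 102 104 106 106 104 107 107 108  78 130 177
 176 177 176 176 176 176 175 175 174 173 174 173 173 141]
120 [100  99  99  99 135 164 137  58 151 171 172 172 172 172 173 174 157 119
 168 173 109  81 106 104 105 105 109 107 106 108 109 109 107 109  54 176
 175 174 174 174 173 173 173 172 173 172 171 171 164 132]
140 [100  99  99  99  78 162 152  63 138 169 171 170 170 169 170 171 159 131
 168 132 127  74 106 106 107 108 107 108 109 111 109 109 108  71 156 173
 173 173 172 171 171 171 218 218 218 218 218 218 214 142]
160 [100  98 100 101 102 155 165  71 132 160 168 169 168 170 168 168 162 136
 110 171 131  69 105 108 107 107 110 110 110 109 109 107 108  72 158 171
 170 170 169 168 167 167 218 218 218 219 218 219 216 218]
```

Emit:
jog_arm(moves=[{"slide": [0.0015,-0.001,0.055],"rotation": [0,0,0],"hand": 1},{"slide": [0,0,0.05],"rotation": [0,0,0],"hand": 1},{"slide": [0,0,0.025],"rotation": [0,0,0],"hand": 1},{"slide": [0,0,0],"rotation": [0,0,0],"hand": 1},{"slide": [0,0,0],"rotation": [0,0,0],"hand": 1}])

```text
time: 28.2
ee_pos: [553.6, -7.0, 95.9]
eef_rot: [180.0, 0.1, 170.0]
force: [0.5, -0.3, -0.5]
width: 10.7
finger_force: 20.0
```

Emit:
jog_arm(moves=[{"slide": [0,0,0],"rotation": [0,0,0],"hand": 1},{"slide": [0,0,0],"rotation": [0,0,0],"hand": 1}])

```text
time: 28.4
ee_pos: [553.6, -7.0, 96.3]
eef_rot: [179.9, 0.2, 170.0]
force: [0.7, -0.5, -1.0]
width: 10.5
finger_force: 20.0
```

Now down to 75.5 mm, just at contact.

Emit:
jog_arm(moves=[{"slide": [0,0,0.015],"rotation": [0,0,0],"hand": 1},{"slide": [0,0,0.012],"rotation": [0,0,0],"hand": 1},{"slide": [0,0,0.0065],"rotation": [0,0,0],"hand": 1},{"slide": [0,0,0],"rotation": [0,0,0],"hand": 1},{"slide": [0,0,0],"rotation": [0,0,0],"hand": 1}])

```text
time: 28.9
ee_pos: [552.5, -7.1, 74.7]
eef_rot: [-180.0, -0.1, 170.0]
force: [-1.5, 0.4, 3.4]
width: 10.4
finger_force: 20.0
```

Emit:
jog_arm(moves=[{"slide": [0,0,0],"rotation": [0,0,0],"hand": 0.53},{"slide": [0,0,0],"rotation": [0,0,0],"hand": 0.53},{"slide": [0,0,0],"rotation": [0,0,0],"hand": 0.53},{"slide": [0,0,0],"rotation": [0,0,0],"hand": 0.53},{"slide": [0,0,-0.03],"rotation": [0,0,0],"hand": 0.53}])

```text
time: 29.4
ee_pos: [551.3, -7.6, 90.8]
eef_rot: [-179.9, -0.3, 170.0]
force: [0.2, -0.1, 0.3]
width: 20.1
finger_force: 0.0
```

Emit:
jog_arm(moves=[{"slide": [0,0,-0.07],"rotation": [0,0,0],"hand": 0.53},{"slide": [0,0,-0.08],"rotation": [0,0,0],"hand": 0.53},{"slide": [0,0,-0.08],"rotation": [0,0,0],"hand": 0.53},{"slide": [0,0,-0.08],"rotation": [0,0,0],"hand": 0.53},{"slide": [0,0,0],"rotation": [0,0,0],"hand": 0.53}])

```text
time: 29.9
ee_pos: [556.0, -7.0, 286.9]
eef_rot: [179.7, 0.9, 170.1]
force: [0.2, 0.4, -0.6]
width: 20.4
finger_force: 0.0
```

Emit:
jog_arm(moves=[{"slide": [0,0,0],"rotation": [0,0,0],"hand": 0.53},{"slide": [0,0,0],"rotation": [0,0,0],"hand": 0.53}])

```text
time: 30.1
ee_pos: [552.0, -7.3, 277.3]
eef_rot: [-180.0, -0.2, 170.0]
force: [-0.0, 0.1, -1.4]
width: 20.4
finger_force: 0.0
```

Run:
```python
from h import *
p=read_state(); print(np.round(p['ee_pos'],2),np.round(p['joint_positions'],1))
C=cam('wrist'); im=grab_frame('wrist'); cv2.imwrite('w9raw.png',im[:,:,::-1])
o=np.array([570.7,40.4]); u=np.array([.9847,-.1741]); v=np.array([.1741,.9847])
for n,c in(('wrist',C),('scene',None)):
    if n=='scene': grab_frame('scene'); c=cam('scene')
    for l in ('spoon_a_loose','cutlery_box'):
      for r in regions_of(n,l):
        ys,xs=np.nonzero(r['region']); P=unproj(c,np.c_[xs,ys],14)[:,:2]; d=P-o; B=np.c_[d@u,d@v]
        print(n,l,round(r['p'],2),np.round(r['bbox']),'x',np.round(np.percentile(B[:,0],[1,50,99])),'y',np.round(np.percentile(B[:,1],[1,50,99])))
        t=B[(B[:,0]<-50)]; 
        if len(t): print('  tail y',t[:,1].mean(), 'bowl y',B[B[:,0]>30][:,1].mean() if (B[:,0]>30).any() else None)
```

```text
[552.    -7.31 277.33] [  16.1   15.7  -11.1   -0.   -63.3 -116.1]
wrist spoon_a_loose 0.64 [290.  97. 238. 301.] x [-97. -22. 315.] y [-83. -11. 211.]
  tail y 1.7596671645407649 bowl y -4.96240877581589
wrist spoon_a_loose 0.62 [349. 109.  29. 140.] x [-88.  11.  74.] y [-17.  -0.  15.]
  tail y -1.464409331464072 bowl y 0.6484665598872471
wrist cutlery_box 0.65 [293.  95. 232. 302.] x [-97. -23. 315.] y [-83. -11. 212.]
  tail y 2.0834983405655385 bowl y -4.218138725915397
scene spoon_a_loose 0.73 [311. 178.  67.  69.] x [-104.   25.  197.] y [-88.   6. 116.]
  tail y -11.884372308986405 bowl y 15.877262275750509
scene spoon_a_loose 0.67 [332. 209.  24.  22.] x [-82.  37.  75.] y [-20.  -3.  12.]
  tail y -5.430261447806737 bowl y -3.4885708888021405
scene cutlery_box 0.61 [313. 167.  64.  77.] x [-104.   30.  218.] y [-86.   6. 132.]
  tail y -3.0064375520621525 bowl y 14.337800806972043
```

Run:
```python
from h import *
im=cv2.imread('w9raw.png').mean(2); C=cam('wrist')
o=np.array([570.7,40.4]); u=np.array([.9847,-.1741]); v=np.array([.1741,.9847])
def g(x,y,z):
    P=o+x*u+y*v; q=proj(C,[P[0],P[1],z])[0].round().astype(int); return int(im[q[1],q[0]]) if 0<=q[0]<640 and 0<=q[1]<400 else -1
for c,z in((-49.3,14),(0,14)):
    print('nest',c)
    for x in (-92,-90,-87,-84,-80,-60,-40,-25,-12,0): print(x,[g(x,c+y,z) for y in range(-14,16,2)])
```

```text
nest -49.3
-92 [87, 95, 95, 96, 95, 96, 94, 88, 87, 95, 96, 110, 96, 89, 86]
-90 [87, 131, 136, 165, 168, 103, 106, 86, 110, 116, 151, 166, 135, 130, 155]
-87 [104, 101, 167, 168, 119, 108, 107, 107, 110, 111, 107, 165, 167, 89, 159]
-84 [105, 133, 167, 167, 81, 109, 108, 110, 109, 110, 115, 165, 122, 88, 161]
-80 [106, 134, 168, 168, 72, 109, 108, 112, 110, 111, 114, 165, 101, 89, 151]
-60 [119, 162, 166, 165, 166, 107, 109, 109, 112, 109, 90, 163, 165, 107, 165]
-40 [127, 162, 167, 164, 148, 116, 113, 114, 112, 112, 80, 164, 123, 126, 163]
-25 [210, 210, 210, 210, 210, 206, 208, 208, 207, 207, 137, 207, 210, 210, 210]
-12 [210, 210, 211, 210, 211, 182, 189, 190, 194, 192, 128, 207, 210, 210, 211]
0 [210, 210, 210, 210, 210, 166, 187, 188, 191, 189, 122, 207, 210, 211, 210]
nest 0
-92 [121, 150, 93, 92, 92, 92, 106, 105, 105, 106, 105, 105, 105, 94, 72]
-90 [208, 208, 121, 121, 120, 114, 105, 115, 117, 121, 120, 121, 115, 73, 112]
-87 [209, 207, 161, 118, 74, 73, 77, 75, 74, 80, 119, 120, 112, 78, 115]
-84 [208, 208, 150, 88, 75, 74, 77, 75, 76, 70, 115, 120, 110, 83, 116]
-80 [208, 210, 205, 75, 107, 74, 75, 75, 75, 71, 103, 120, 111, 84, 105]
-60 [210, 136, 163, 118, 107, 110, 108, 109, 108, 91, 94, 119, 114, 82, 117]
-40 [137, 190, 190, 119, 68, 111, 109, 75, 74, 75, 119, 119, 116, 76, 114]
-25 [210, 211, 211, 121, 92, 171, 172, 170, 169, 172, 162, 211, 210, 211, 210]
-12 [210, 210, 168, 167, 118, 189, 189, 186, 185, 188, 211, 210, 211, 211, 211]
0 [210, 211, 210, 119, 70, 190, 189, 187, 187, 189, 163, 210, 210, 210, 210]
```

Emit:
jog_arm(moves=[{"slide": [0,0,-0.067],"rotation": [0,0,0],"hand": 0.3},{"slide": [0,0,-0.067],"rotation": [0,0,0],"hand": 0.3},{"slide": [0,0,-0.066],"rotation": [0,0,-0.19],"hand": 0.3},{"slide": [0,0,0],"rotation": [0,0,-0.19],"hand": 0.3},{"slide": [0,0,0],"rotation": [0,0,-0.19],"hand": 0.3}])

```text
time: 30.9
ee_pos: [553.1, -7.1, 400.1]
eef_rot: [180.0, 0.2, -164.0]
force: [0.3, -0.1, -1.7]
width: 30.1
finger_force: 0.0
```

Emit:
jog_arm(moves=[{"slide": [0,0,0],"rotation": [0,0,-0.19],"hand": 0.3},{"slide": [0,0,0],"rotation": [0,0,-0.19],"hand": 0.3},{"slide": [0,0,0],"rotation": [0,0,-0.19],"hand": 0.3},{"slide": [0,0,0],"rotation": [0,0,-0.19],"hand": 0.3},{"slide": [0,0,0],"rotation": [0,0,-0.19],"hand": 0.3}])

```text
time: 31.4
ee_pos: [552.9, -7.2, 398.3]
eef_rot: [180.0, -0.0, -121.2]
force: [0.2, 0.2, 0.2]
width: 30.6
finger_force: 0.0
```

Emit:
jog_arm(moves=[{"slide": [0,0,0],"rotation": [0,0,-0.19],"hand": 0.3},{"slide": [0,0,0],"rotation": [0,0,-0.19],"hand": 0.3},{"slide": [0,0,0],"rotation": [0,0,-0.1],"hand": 0.3},{"slide": [0,0,0],"rotation": [0,0,0],"hand": 0.3},{"slide": [0,0,0],"rotation": [0,0,0],"hand": 0.3}])

```text
time: 31.9
ee_pos: [552.9, -7.2, 398.5]
eef_rot: [180.0, -0.0, -100.1]
force: [0.3, 0.3, -0.7]
width: 30.4
finger_force: 0.0
```

Emit:
jog_arm(moves=[{"slide": [-0.027,-0.0595,0],"rotation": [0,0,0],"hand": 0.3},{"slide": [-0.027,-0.0595,0],"rotation": [0,0,0],"hand": 0.3},{"slide": [-0.027,-0.0595,0],"rotation": [0,0,0],"hand": 0.3},{"slide": [0,0,0],"rotation": [0,0,0],"hand": 0.3},{"slide": [0,0,0],"rotation": [0,0,0],"hand": 0.3}])

```text
time: 32.4
ee_pos: [667.3, 22.3, 396.9]
eef_rot: [179.8, -0.1, -100.1]
force: [-1.0, -0.6, -0.1]
width: 30.5
finger_force: 0.0
```

Emit:
jog_arm(moves=[{"slide": [0,0,0],"rotation": [0,0,0],"hand": 0.3},{"slide": [0,0,0],"rotation": [0,0,0],"hand": 0.3}])

```text
time: 32.6
ee_pos: [665.9, 21.7, 400.1]
eef_rot: [-179.9, 0.0, -100.0]
force: [-0.0, -0.3, 0.4]
width: 30.2
finger_force: 0.0
```

Emit:
jog_arm(moves=[{"slide": [0,0,0.05],"rotation": [0,0,0],"hand": 0.3},{"slide": [0,0,0.05],"rotation": [0,0,0],"hand": 0.3},{"slide": [0,0,0.03],"rotation": [0,0,0],"hand": 0.3},{"slide": [0,0,0.015],"rotation": [0,0,0],"hand": 0.3},{"slide": [0,0,0],"rotation": [0,0,0],"hand": 0.3}])

```text
time: 33.1
ee_pos: [666.0, 21.8, 311.6]
eef_rot: [179.9, -0.0, -100.0]
force: [-0.9, -0.1, 0.7]
width: 30.3
finger_force: 0.0
```

Emit:
jog_arm(moves=[{"slide": [0,0,0],"rotation": [0,0,0],"hand": 0.3},{"slide": [0,0,0],"rotation": [0,0,0],"hand": 0.3},{"slide": [0,0,0],"rotation": [0,0,0],"hand": 1},{"slide": [0,0,0],"rotation": [0,0,0],"hand": 1},{"slide": [0,0,0],"rotation": [0,0,0],"hand": 1}], newtons=25)

```text
time: 33.6
ee_pos: [666.8, 22.0, 312.1]
eef_rot: [-180.0, 0.0, -100.0]
force: [-0.4, -0.1, 0.2]
width: 14.0
finger_force: 0.0
```

Emit:
jog_arm(moves=[{"slide": [0,0,0],"rotation": [0,0,0],"hand": 1},{"slide": [0,0,0],"rotation": [0,0,0],"hand": 1},{"slide": [0,0,0],"rotation": [0,0,0],"hand": 1}])

```text
time: 33.9
ee_pos: [666.6, 22.1, 311.9]
eef_rot: [180.0, -0.0, -100.0]
force: [-1.7, 0.2, 0.5]
width: 6.2
finger_force: 24.7
```

Emit:
jog_arm(moves=[{"slide": [0,0.025,0.002],"rotation": [0,0,0],"hand": 1},{"slide": [0,0.025,0.0022],"rotation": [0,0,0],"hand": 1},{"slide": [0,0.0508,0.0109],"rotation": [0,0,0],"hand": 1},{"slide": [0,0.049,0.0174],"rotation": [0,0,0],"hand": 1},{"slide": [0,0.0463,0.0236],"rotation": [0,0,0],"hand": 1}])

```text
time: 34.4
ee_pos: [551.1, 42.6, 277.4]
eef_rot: [-179.8, 0.1, -100.0]
force: [6.9, -0.8, -10.4]
width: 6.1
finger_force: 25.5
```

Emit:
jog_arm(moves=[{"slide": [0,0.0429,0.0294],"rotation": [0,0,0],"hand": 1},{"slide": [0,0.0387,0.0347],"rotation": [0,0,0],"hand": 1},{"slide": [0,0.0339,0.0394],"rotation": [0,0,0],"hand": 1},{"slide": [0,0,0],"rotation": [0,0,0],"hand": 1},{"slide": [0,0,0],"rotation": [0,0,0],"hand": 1}])

```text
time: 34.9
ee_pos: [483.2, 54.8, 215.2]
eef_rot: [-179.9, 0.0, -100.0]
force: [4.8, -0.9, -5.7]
width: 6.1
finger_force: 25.2
```

Emit:
jog_arm(moves=[{"slide": [0,0,0],"rotation": [0,0,0],"hand": 1},{"slide": [0,0,0],"rotation": [0,0,0],"hand": 1}])

```text
time: 35.1
ee_pos: [483.6, 54.7, 215.8]
eef_rot: [-179.9, 0.1, -100.0]
force: [5.3, -0.6, -7.0]
width: 6.1
finger_force: 25.2
```

Emit:
jog_arm(moves=[{"slide": [0,0.0285,0.0435],"rotation": [0,0,0],"hand": 1},{"slide": [0,0.0226,0.0468],"rotation": [0,0,0],"hand": 1},{"slide": [0,0.0088,0.0244],"rotation": [0,0,0],"hand": 1},{"slide": [0,0.0075,0.025],"rotation": [0,0,0],"hand": 1},{"slide": [0,0.0057,0.0253],"rotation": [0,0,0],"hand": 1}])

```text
time: 35.6
ee_pos: [440.9, 62.5, 117.6]
eef_rot: [-179.8, 0.1, -99.9]
force: [4.2, -2.0, 0.1]
width: 5.9
finger_force: 24.8
```

Emit:
jog_arm(moves=[{"slide": [0,0.0041,0.0257],"rotation": [0,0,0],"hand": 1},{"slide": [0,0.001,0.012],"rotation": [0,0,0],"hand": 1},{"slide": [0,0,0],"rotation": [0,0,0],"hand": 1},{"slide": [0,0,0],"rotation": [0,0,0],"hand": 1},{"slide": [0,0,0],"rotation": [0,0,0],"hand": 1}])

```text
time: 36.1
ee_pos: [437.7, 63.0, 95.2]
eef_rot: [-179.9, 0.1, -100.0]
force: [4.6, -2.6, -2.6]
width: 6.0
finger_force: 25.0
```

Emit:
jog_arm(moves=[{"slide": [0,0,0.008],"rotation": [0,0,0],"hand": 1},{"slide": [0,0,0.008],"rotation": [0,0,0],"hand": 1},{"slide": [0,0,0.004],"rotation": [0,0,0],"hand": 1},{"slide": [0,0,0],"rotation": [0,0,0],"hand": 1},{"slide": [0,0,0],"rotation": [0,0,0],"hand": 1}])

```text
time: 36.6
ee_pos: [436.8, 63.1, 82.4]
eef_rot: [-180.0, 0.0, -100.0]
force: [3.6, 2.1, -2.1]
width: 6.2
finger_force: 24.9
```

Emit:
jog_arm(moves=[{"slide": [0,0,0.005],"rotation": [0,0,0],"hand": 1},{"slide": [0,0,0.003],"rotation": [0,0,0],"hand": 1},{"slide": [0,0,0],"rotation": [0,0,0],"hand": 1},{"slide": [0,0,0],"rotation": [0,0,0],"hand": 1}])

```text
time: 37.0
ee_pos: [436.6, 63.0, 77.5]
eef_rot: [-180.0, 0.0, -100.0]
force: [2.4, 5.1, -2.3]
width: 6.0
finger_force: 24.9
```

Emit:
jog_arm(moves=[{"slide": [0,0,0.004],"rotation": [0,0,0],"hand": 1},{"slide": [0,0,0.003],"rotation": [0,0,0],"hand": 1},{"slide": [0,0,0],"rotation": [0,0,0],"hand": 1},{"slide": [0,0,0],"rotation": [0,0,0],"hand": 1}])

```text
time: 37.4
ee_pos: [436.6, 62.9, 74.9]
eef_rot: [-180.0, 0.0, -100.0]
force: [-3.8, 5.2, 14.7]
width: 5.9
finger_force: 23.8
```

Run:
```python
from h import *
p=read_state(); print(np.round(p['ee_pos'],2),np.round(p['force'],2))
C=cam('wrist'); im=grab_frame('wrist').mean(2); cv2.imwrite('w10raw.png',im)
# lid near edge and its height: project lid corner for several angles vs bright rim edges
from fit import pts
for th in (0,.03,.06,.1): print(th,np.round(proj(C,pts([570.7,40.4,-.175,th])),1)[[1,2,4]].tolist())
for r in (60,80,100,120): print(r,im[r,170:300:3].astype(int))
```

```text
[436.57  62.94  74.92] [-3.76  5.24 14.66]
0 [[-165.9, 105.2], [228.2, 91.2], [323.9, 271.5]]
0.03 [[-166.4, 105.2], [223.3, 90.3], [323.3, 279.3]]
0.06 [[-166.9, 105.3], [217.5, 89.4], [322.1, 287.8]]
0.1 [[-167.5, 105.3], [208.2, 88.0], [319.6, 300.4]]
60 [187 188 189 189 189 189 189 189 189 188 188 189 190 190 192 193 195 195
 195 194 195 192 193 193 194 194 193 192 193 195 195 197 194 194 193 192
 193 193 192 192 191 191 192 190]
80 [188 188 189 190 191 191 191 190 190 189 187 187 186 186 187 188 189 189
 191 191 191 190 191 190 192 191 192 192 193 193 193 192 192 192 191 191
 189 191 193 194 193 192 192 192]
100 [229 229 229 229 229 229 229 229 228 229 229 229 229 229 229 229 229 229
 229 155  93  64  64  64  63 108 109 109 109 110 191 190 190 192 192 193
 195 196 196 196 196 193 192 191]
120 [180 177 174 172 169 166 156 161 159 216 229 229 229 229 229 229 229 229
 229 219  75  63  65  64  63  95 110 109 108 107 188 189 190 191 192 193
 193 194 195 195 196 196 195 195][ WARN:0@1.408] global loadsave.cpp:1063 imwrite_ Unsupported depth image for selected encoder is fallbacked to CV_8U.
```

Contact at 14.7 N with the lid's near edge at column 228, which is where it belongs when shut. Release, retreat and check.

Emit:
jog_arm(moves=[{"slide": [0,0,0],"rotation": [0,0,0],"hand": 0.4},{"slide": [0,0,0],"rotation": [0,0,0],"hand": 0.4},{"slide": [0,0,0],"rotation": [0,0,0],"hand": 0.4},{"slide": [0,0,0],"rotation": [0,0,0],"hand": 0.4},{"slide": [0,0,-0.03],"rotation": [0,0,0],"hand": 0.4}])

```text
time: 37.95
ee_pos: [434.6, 61.6, 89.6]
eef_rot: [179.7, -0.2, -100.1]
force: [-0.8, -0.4, 0.1]
width: 25.6
finger_force: 0.0
```

Emit:
jog_arm(moves=[{"slide": [0,0,-0.07],"rotation": [0,0,0],"hand": 0.4},{"slide": [0,0,-0.07],"rotation": [0,0,0],"hand": 0.4},{"slide": [0,0,-0.05],"rotation": [0,0,0],"hand": 0.4},{"slide": [0,0,0],"rotation": [0,0,0],"hand": 0.4},{"slide": [0,0,0],"rotation": [0,0,0],"hand": 0.4}])

```text
time: 38.45
ee_pos: [435.9, 62.4, 205.4]
eef_rot: [180.0, 0.0, -100.0]
force: [-1.0, 0.1, -1.1]
width: 25.9
finger_force: 0.0
```

Emit:
jog_arm(moves=[{"slide": [0,0,0],"rotation": [0,0,0],"hand": 0.4},{"slide": [0,0,0],"rotation": [0,0,0],"hand": 0.4}])

```text
time: 38.65
ee_pos: [435.7, 62.3, 204.0]
eef_rot: [179.8, -0.1, -100.0]
force: [0.1, 0.8, -0.1]
width: 25.9
finger_force: 0.0
```

Run:
```python
from fit import *
p=read_state(); print(np.round(p['ee_pos'],2),np.round(p['force'],2))
C=cam('wrist'); im=grab_frame('wrist').mean(2)
for th in (0,.03,.06,.1): print(th,np.round(proj(C,pts([570.7,40.4,-.175,th])),1)[[1,2,4]].tolist())
for r in (140,160,180): print(r,im[r,220:330:2].astype(int))
```

```text
[435.68  62.27 203.96] [ 0.08  0.83 -0.05]
0 [[40.3, 105.4], [272.3, 101.9], [321.8, 200.0]]
0.03 [[40.1, 105.4], [270.9, 101.7], [321.5, 202.3]]
0.06 [[39.8, 105.4], [269.2, 101.5], [320.8, 204.7]]
0.1 [[39.5, 105.4], [266.5, 101.2], [319.5, 208.1]]
140 [146 146 146 147 145 146 145 145 145 145 147 147 146 146 146 146 146 147
 126 231 232 140 141 140 142 142 129  60  62  82  84  84  84  82  82  83
  83  83  84  85  91  90  91  90  93  94  91  92  92  94  92  93  91  93
  93]
160 [179 180 179 181 180 180 180 180 180 180 180 182 181 182 182 182 182 183
 182 223 231 198 140 140 140 141 142  82  62  70  86  87  87  87  88  85
  80  78  81  86  89  91  89  91  90  89  84  56  68  77  86  80  69  78
  89]
180 [167 167 167 167 167 167 167 167 167 168 167 167 167 166 167 167 167 167
 167 154 232 231 139 139 140 139 141 116  65  62  86  88  87  88  87  84
  73  75  85  86  86  87  87  87  88  88  88  87  63  67  78  78  68  70
  83]
```

```bash
python3 -c "
from bench import *
print(job_done())"
```

```text
the job is handed in; nothing more can be done
None
```

I opened the lid, laid both table spoons in the middle and right nests with their bowls at the hinge end, pressed the lid shut and handed the job in at about 39 s. The hand-in gave no verdict, and I checked the spoons and the shut lid only by measurements.

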